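Set the pasta machine's thickness dial

TASK

The pasta machine on the counter is still set too wide for lasagne. Pull its thickness dial out on the spring, turn it on to the setting at the long mark straight above it, and let the index pin drop into that hole so that the dial sits fully home, then let go; the ring of holes has slipped a little against the marks, so feel for the hole. Leave the jar, the bowl and the scraper standing where they are.

Things in the scene. Friction and masses are not known exactly. Their poses are not given: they have to be found in the camera images.
- dial_grip (a point): Centre of the black ribbed thickness dial on the machine's left side plate: 46 mm diameter, 26 mm thick, axis level, 122 mm above the counter. y: the dial's axis, straight out of the machine; z: from the axis towards the white pointer on its face and rim. It starts home (pin in a hole), one, two or three settings short of the wanted one, the pointer leaning to the machine's -x side.
- dial_pin (a point): Tip of the index pin, 4.6 mm thick, fixed to the dial's back 19.5 mm from the axis on the pointer's side. A spring holds the dial home with the pin 6 mm deep in a hole: 5 N to start pulling the dial straight out, 9 N at 6 mm, where the pin comes free and the dial can turn, 11 N at the stop, 9 mm out.
- hole_ring (a point): Centre of the boss (45 mm diameter) behind the dial; its face has ten holes on a 19.5 mm radius, unevenly spaced, 31 to 45 degrees apart, the whole ring slipped up to 10 degrees either way against the marks. The pin has 0.8 mm play (2.4 degrees) either way in a hole; between holes it rests on the boss, the dial 6 mm out. Let go there, it stays between two settings. The drawn dial turns easily.
- dial_home (a point): Fixed: where dial_grip lies when the dial is home at the wanted setting, with the axes it then has, to 13 degrees: y out of the machine, z straight up to the long mark on the side plate. Turning by positive angles about this y gives thinner settings (facing the dial: counter-clockwise, pointer from -x up to z). The side plate is 26 mm behind this point; the 100 mm in front are clear.
- machine: Chrome pasta machine, fixed on suction feet; origin on the counter under its centre, y along the rollers to the dial, z up. Side plates (outer faces y = -98, 98 mm): 156 mm wide at the foot, 136 at z = 90 mm, narrowing to 68 at the top, z = 158 mm, centred on x = 0. Feed tray up to z = 176 mm at x = -97 mm, y -74 to 74 mm. Crank at -y.
- jar_mid (a point): Middle of a closed glass storage jar with a steel lid, 96 mm in diameter, 150 mm tall, standing beyond the dial; to be left alone.
- bowl_mid (a point): Middle of a white bowl, 150 mm across and 65 mm tall, on the crank side; to be left alone.
- scraper_mid (a point): Middle of a steel dough scraper with a wooden handle lying flat, 90 x 125 mm, 20 mm high; to be left alone.

How it is judged:
By the outcome, as a careful person would: the job done as asked, in the order asked, and still so for the second after the job is handed in, with the robot touching nothing.
It also fails if it takes over 64 s, if anything falls off the work surface, if the arm or the gripper's body presses on something with over 40 N, if the wrist force passes 120 N, or if a joint passes its speed limit or range.

ROBOT

A 7-joint arm with a two-finger parallel gripper is mounted at the origin on the work surface. World frame = base frame: x ahead of the robot, y to its left, z up, the work surface at z = 0. Lengths are in m, angles in rad, forces in N, time in s.
With the tool pointing down it reaches from about 0.425 to 0.975 m from the base axis. Payload 16.7 kg.
Tool frame: the origin (TCP) lies midway between the tips of the shut fingers; the grasp point (between the pads) lies 19 mm behind it; z points along the fingers, y is the direction in which the jaws open and shut (so a half turn about z gives the same grasp; the last joint's range is limited). The gripper opens to 85 mm and grips with 20 to 120 N. Pads are 22 mm wide; open, the fingers measure 114 mm over their backs; the gripper's body (76 mm by 85 mm) begins 54 mm behind the grasp point. The pads swing forward as they close: fully open they stand 13 mm farther back than shut.
Start: joints at [-1.341, 0.426, 0.074, 1.606, -0.034, 1.111, -0.067], TCP at [0.25, 0.627, 0.197] pointing down, gripper open.
Joint ranges: [-2.85, 2.85], [-0.5, 2.14], [-1.23, 1.37], [0.21, 2.46], [-1.02, 4.16], [0.16, 2.05], [-2.73, 2.73]. Speed limits (rad/s): [1.89, 1.89, 2.39, 2.39, 3.01, 3.01, 3.01].

INTERFACE

Orientations are given as a unit quaternion [w, x, y, z].
In Python, from bench import get_state, vision, sign_off gives the robot as it stands.
- The arm moves only by the tool carry_out, never from a script. Its arguments are lists of equal length, an entry for each row: "dr": the turn, a rotation vector about the tool's x, y, z in rad, a list of three; "offset": the shift along the tool's x, y, z in m, a list of three; "hand": the finger opening in m, from 0 to 0.0854. In form: {"dr": [[wx, wy, wz], ...], "offset": [[x, y, z], ...], "hand": [hand, ...]}. A call has 1 to 20 rows; each row shifts and turns the pose as measured when the row begins, along the tool's axes as they then stand; what a row does not reach is not made up. A row lasts 1/8 s, in which the tool goes at most 62.5 mm and 10.7 degrees, less where a joint would pass 70% of its speed; a pose out of reach is approached as far as the arm can. A call with a gripper value outside its range is refused whole. The fingers move at their own pace and stop on an object; the grip force is fixed at half the most. Time passes only in rows, so rows that do not move let the fingers close. It gives the time, the measured TCP pose, the force and the opening at its end, in the units of the state.
- get_state(): the state, without advancing time (a new reading comes with each control period).
- vision.snapshot(name): name is "side" or "top"; returns (picture, depth): 384x512x3 uint8, red, green, blue; 384x512 float32, m along the optical axis (not along the pixel's ray), 0 where there is no reading.
- vision.calibration(name): a dict with "mtx" (3x3 intrinsics, pixels), "rvec" (rotation vector, rad) and "tvec" (3), from world to camera coordinates, as OpenCV has them. Camera axes: x right, y down, z forward; pixel columns grow to the right and rows downward; lengths in m; the calibration is good to about 2 mm. A picture is of the moment at which its call begins. calibration takes no time and is no camera call.
- sign_off(): hands the job in, once; it reports no verdict.
The state is a dict: "t": time; "qpos": joint angles; "qvel": joint speeds; "joint_efforts": joint torques, N m; "eef_pos": TCP position; "orientation": TCP orientation; "force": force on the tool from outside, world axes, zero at the start; "torque": the same for the moment, N m; "gripper_width": finger opening in m.
Only numpy, scipy, OpenCV 4.12 (cv2) and the standard library are available. Lean on these libraries where they do the work, as an engineer would, in place of code of your own. Each camera call takes 0.05 s, during which the arm holds its last target.

## Working session

There is one attempt and no reset: what is moved stays moved. The work goes in short steps, Python scripts to look and compute and a tool call to move; the robot and the scene stay as the last step left them, time stands still between calls to the robot, and variables do not carry over. Pictures are saved under pics/ and viewed, and the job is handed in when it is done.

Besides the shell and the picture viewer there is one more tool, called in YAML: its name, and indented under it one key for each argument. carry_out: Moves the arm, as the interface text tells. Its arguments: {"type":"object","properties":{"dr":{"type":"array"},"offset":{"type":"array"},"hand":{"type":"array"}},"required":["dr","offset","hand"]}

```bash
ls; mkdir -p pics
python3 - <<'E'
from bench import get_state, vision
import cv2,numpy as np
print(get_state())
for n in ("side","top"):
    p,d=vision.snapshot(n); cv2.imwrite(f"pics/{n}0.png",p[:,:,::-1]); np.savez(f"{n}0.npz",p=p,d=d)
    c=vision.calibration(n); R=cv2.Rodrigues(np.array(c['rvec']))[0]; print(n,c['mtx'],-R.T@np.array(c['tvec']).ravel(),R)
E
```

```text
pics
{'t': 0.0, 'qpos': array([-1.34151651,  0.42677769,  0.07383225,  1.60664205, -0.03410356,
        1.11083329, -0.06713662]), 'qvel': array([-0.0007962 ,  0.0009642 ,  0.0009242 , -0.00216441, -0.00120025,
       -0.00073365, -0.00161666]), 'joint_efforts': array([-1.99889005e-04, -9.49808550e+01,  3.76050800e+00, -4.63507175e+01,
        1.91370916e-02,  1.03207876e-02, -2.83764632e-05]), 'eef_pos': array([0.24944632, 0.62669035, 0.19626415]), 'orientation': array([-8.42938956e-05,  1.88286203e-01,  9.82113952e-01, -6.95607807e-04]), 'force': array([ 1.00072525, -1.16253241,  0.47388846]), 'torque': array([ 0.03423453,  0.02059079, -0.03112864]), 'gripper_width': 0.08526573637408594}
side [[405.76140632   0.         251.28082152]
 [  0.         405.76140632 194.69538607]
 [  0.           0.           1.        ]] [ 0.40023669 -1.08868183  0.68346408] [[ 0.99050816 -0.13716021 -0.00898071]
 [-0.07329643 -0.47178183 -0.8786635 ]
 [ 0.11628074  0.87098162 -0.4773571 ]]
top [[352.61451106   0.         260.09574928]
 [  0.         352.61451106 189.35176066]
 [  0.           0.           1.        ]] [ 0.38216301 -0.08412255  1.13214142] [[-0.01093156 -0.99965816 -0.02374985]
 [-0.98736015  0.01454665 -0.15782375]
 [ 0.15811528  0.02172439 -0.98718165]]
```

View pics/side0.png

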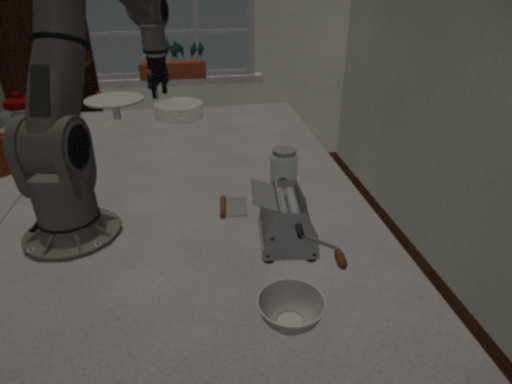

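View pics/top0.png

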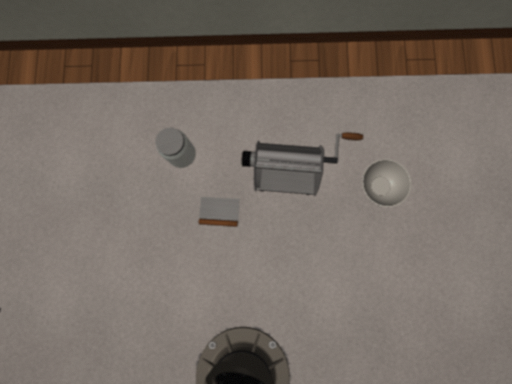

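The side view shows the crank end of the machine at about (290,230), with the dial hidden behind it. The top view shows the dial at about (247,158), the jar at (175,148) and the scraper at (220,211). I'll zoom in on these.

Run:
```python
import cv2,numpy as np
p=np.load("top0.npz")['p'][:,:,::-1]
a=p[120:210,225:345]; cv2.imwrite("pics/topz.png",cv2.resize(a,None,fx=6.5,fy=6.5,interpolation=cv2.INTER_CUBIC))
a=p[140:180,232:272]; a=np.clip(a.astype(float)*1.6,0,255).astype(np.uint8);cv2.imwrite("pics/topz2.png",cv2.resize(a,None,fx=14,fy=14,interpolation=cv2.INTER_NEAREST))
p=np.load("side0.npz")['p'][:,:,::-1]
a=p[140:270,210:360]; cv2.imwrite("pics/sidez.png",cv2.resize(a,None,fx=4.5,fy=4.5,interpolation=cv2.INTER_CUBIC))
```

```text
(no output)
```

View pics/topz.png

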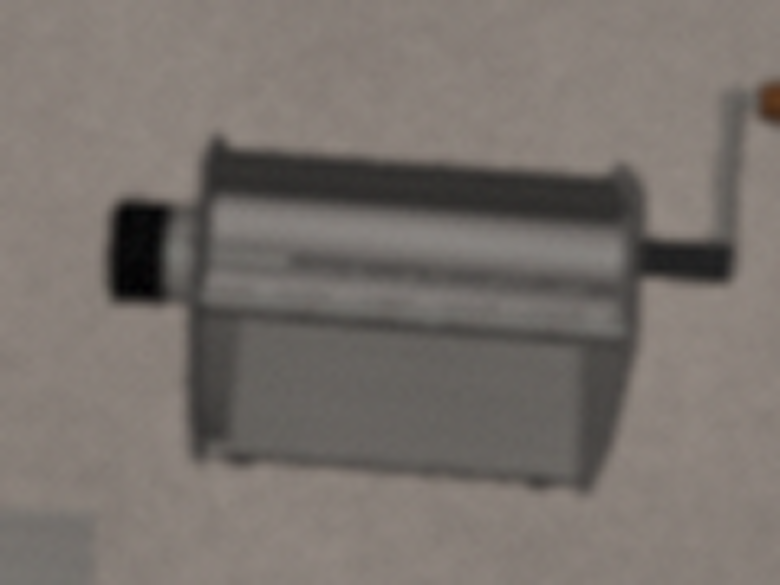

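View pics/topz2.png

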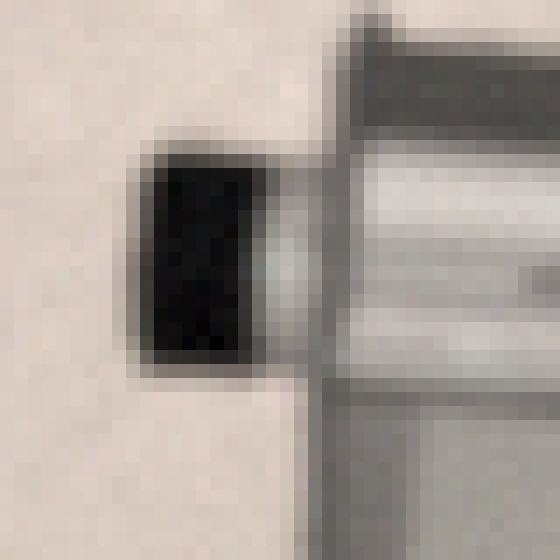

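View pics/sidez.png

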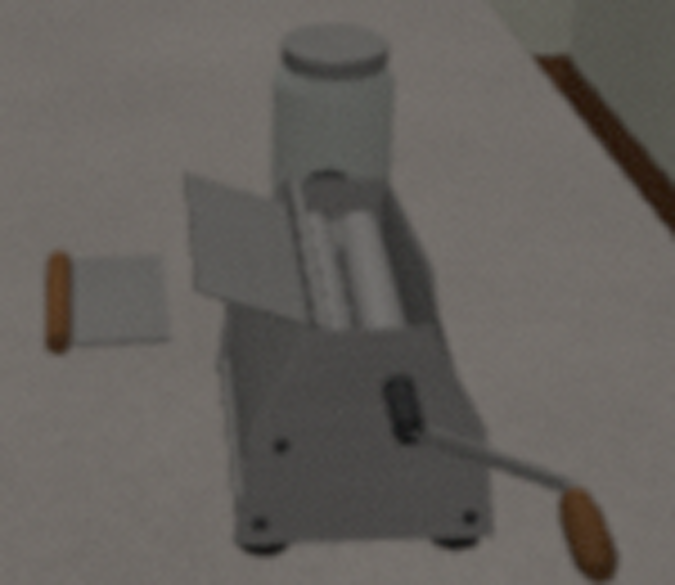

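```bash
cat > h.py <<'E'
import numpy as np,cv2
from bench import vision,get_state
def cal(n):
    c=vision.calibration(n); R=cv2.Rodrigues(np.array(c['rvec']))[0]; t=np.array(c['tvec']).ravel(); return np.array(c['mtx']),R,t
def ray(n,u,v,z):
    K,R,t=cal(n); d=R.T@np.linalg.inv(K)@np.array([u,v,1.]); C=-R.T@t; return C+d*(z-C[2])/d[2]
def proj(n,P):
    K,R,t=cal(n); q=K@(R@np.asarray(P,float)+t); return q[:2]/q[2]
E
python3 - <<'E'
from h import *
z=np.load("top0.npz");p=z['p'];d=z['d']
g=p.mean(2).round().astype(int)
print(g[146:172,238:256])
print((d[146:172,238:256]*1000).astype(int))
# machine points
K,R,t=cal("top")
ys,xs=np.mgrid[0:384,0:512]
P=np.stack([(xs-K[0,2])/K[0,0]*d,(ys-K[1,2])/K[1,1]*d,d],-1); W=(P-t)@R
np.save("W.npy",W)
for n,(u0,u1,v0,v1) in dict(jar=(155,195,125,170),mach=(238,325,135,195),scr=(196,242,195,230),bowl=(360,412,158,208)).items():
    w=W[v0:v1,u0:u1].reshape(-1,3); w=w[(w[:,2]>0.01)&(w[:,2]<.3)]; print(n,w.min(0),w.max(0),np.median(w,0))
# jar lid
w=W[125:170,155:195].reshape(-1,3); w=w[(w[:,2]>.135)&(w[:,2]<.17)]; print('lid',(w.min(0)+w.max(0))/2,w.max(0)-w.min(0))
E
```

```text
[[131 132 130 130 130 132 132 133 133 131 131 130 130 132 137 136 129 107]
 [131 131 129 130 132 133 131 131 130 131 130 132 131 133 134 135 128 105]
 [131 132 130 132 133 131 130 127 128 129 131 132 133 135 135 132 125 104]
 [129 129 131 131 131 124 120 119 118 122 127 130 132 133 133 132 123 100]
 [128 130 130 130 120 103  90  87  89  96 106 109 114 119 124 121 111  90]
 [128 129 130 123  99  65  42  41  45  49  56  60  69  85  97 101  94  78]
 [128 130 128 110  75  33  10  13  12  13  13  15  34  60  80  83  76  67]
 [129 127 125 101  61  20   5  10  13  14   7  14  34  61  82  86  80  67]
 [129 127 122  99  54  19   7  10  13   9   9  16  42  74  93  93  84  71]
 [127 128 123  98  52  14   8   8   9   9  10  23  53  85 100 100  86  72]
 [128 128 122  95  49  14   8  11  12  12   7  24  58  91 103  98  82  68]
 [129 129 118  89  44  15  13  10  13   8  12  29  69  99 111 102  83  66]
 [130 129 116  80  38  13   8  12  12   8  11  34  74 109 114 108  90  68]
 [130 128 113  78  34  12  11  13   9  12  13  36  76 108 117 108  92  71]
 [126 127 112  78  36  10  10   7   6   8  13  33 
[... 3151 characters left out ...]
0 1157 1160 1160 1151 1156 1159 1154 1162 1160 1158
  1158 1154 1007 1006]
 [1160 1161 1157 1163 1161 1158 1152 1164 1161 1159 1157 1155 1157 1154
  1156 1154 1013 1010]]
jar [0.63818664 0.15151166 0.0100111 ] [0.72853962 0.24169329 0.15567373] [0.67193655 0.1870513  0.14640545]
mach [ 0.52107395 -0.24985704  0.01513283] [ 0.69599277 -0.0062039   0.17853202] [ 0.60468785 -0.13726476  0.14347342]
scr [0.44490644 0.00842131 0.0100017 ] [0.53959358 0.1361045  0.02282786] [0.48715649 0.0727462  0.01253178]
bowl [ 0.49581043 -0.52098294  0.01007591] [ 0.6427738  -0.37284226  0.07033998] [ 0.58042044 -0.47014403  0.03292756]
lid [0.68618174 0.19931821 0.145375  ] [0.08151488 0.08135464 0.02059747]
```

Run:
```python
from h import *
from scipy.optimize import least_squares
W=np.load("W.npy"); z=np.load("top0.npz");g=z['p'].mean(2);d=z['d']
w=W[132:200,236:326].reshape(-1,3); w=w[(w[:,2]>0.09)&(w[:,2]<.19)]
for lo in (.12,.14,.15):
    ww=w[w[:,2]>lo]; r=cv2.minAreaRect((ww[:,:2]*1000).astype(np.float32)); print(lo,r)
# plate lines by pixel subpixel edges: tray bottom edge (row), per column between
for c in range(262,316,6):
    col=g[180:202,c]; k=np.argmax(np.diff(col)); print(c,180+k, col[k-1:k+4].round())
# dial depth
D=W[151:167,242:250].reshape(-1,3); dd=d[151:167,242:250].ravel(); D=D[(dd>.9)&(dd<1.06)]
def f(p): 
    x0,s,z0=p; x=(D[:,0]-x0-s*D[:,1])/np.sqrt(1+s*s); return np.hypot(x,D[:,2]-z0)-.023
r=least_squares(f,[.62,0,.122],loss='soft_l1',f_scale=.003); print(r.x,D.mean(0),len(D),np.abs(r.fun).mean())
for u in (241.3,248.5): print(u,ray('top',u,157,.145),ray('top',u,157,.122))
print(proj('top',[.62,.02,.122]))
```

```text
0.12 ((601.000732421875, -128.31161499023438), (246.06427001953125, 149.2301483154297), 86.30384063720703)
0.14 ((596.881103515625, -123.71967315673828), (233.8853759765625, 136.47824096679688), 84.37931823730469)
0.15 ((594.68701171875, -142.61398315429688), (196.06752014160156, 135.7142333984375), 84.5062026977539)
262 191 [ 67.  88. 118. 129. 132.]
268 191 [ 89. 104. 123. 129. 128.]
274 191 [ 90.  92. 120. 130. 130.]
280 192 [ 86. 105. 126. 132. 129.]
286 192 [ 88.  91. 117. 129. 129.]
292 192 [ 89.  86. 103. 120. 128.]
298 193 [ 90.  92. 115. 128. 129.]
304 193 [ 90.  87. 106. 124. 127.]
310 194 [ 87.  88. 116. 130. 129.]
[0.63808382 0.04566014 0.12138956] [ 0.63212563 -0.0209592   0.13896627] 121 0.0011630583639750008
241.3 [ 0.6354799  -0.00925589  0.145     ] [ 0.64138208 -0.00751153  0.122     ]
248.5 [ 0.6351268  -0.03002483  0.145     ] [ 0.64102075 -0.02876437  0.122     ]
[231.97794203 164.22755054]
```

Run:
```python
from h import *
z=np.load("top0.npz");g=z['p'].mean(2)
g=cv2.GaussianBlur(g,(0,0),.7)
def sub(prof,th,rising=True):
    for i in range(len(prof)-1):
        if rising and prof[i]<th<=prof[i+1]: return i+(th-prof[i])/(prof[i+1]-prof[i])
        if not rising and prof[i]>=th>prof[i+1]: return i+(prof[i]-th)/(prof[i]-prof[i+1])
def lin(pts,zh,n):
    P=np.array([ray('top',u,v,zh)[:2] for u,v in pts]); l=cv2.fitLine((P*1000).astype(np.float32),cv2.DIST_HUBER,0,.01,.01).ravel(); print(n,l, np.degrees(np.arctan2(l[0],l[1])))
pts=[(c,186+sub(g[186:200,c],110)) for c in range(264,312)]; lin(pts,.176,'tray edge')
# crank-side & dial side plate far edge: roller/top boundary between dark (row ~147) 
pts=[(c,138+sub(g[138:150,c],110,False)) for c in range(262,318)]; print(pts[::12]);lin(pts,.10,'far edge')
# boundary dark -> bright at roughly row 152
for c in (265,285,310): print(g[140:170,c].round())
# dial edges: at half level
for c in range(243,248): 
    a=146+sub(g[146:158,c],70,False); b=160+sub(g[160:172,c],70); print(c,a,b)
for r in range(153,166): 
    a=238+sub(g[r,238:246],65,False); print(r,a,g[r,246:254].round())
# dial-side plate edge lower: left plate at z?
```

```text
tray edge [ 1.0022932e-01  9.9496436e-01  5.2384460e+02 -1.4013103e+02] 5.7523756
[(262, np.float64(141.90183773685425)), (274, np.float64(142.6414763145205)), (286, np.float64(143.5761492704672)), (298, np.float64(144.41043270022365)), (310, np.float64(145.3398652518674))]
far edge [ 9.6857883e-02  9.9529821e-01  6.8541083e+02 -1.5170679e+02] 5.558262
[130. 126. 109.  81.  57.  50.  49.  48.  49.  58.  78. 101. 117. 126.
 128. 124. 117. 109. 105. 106. 105. 104. 110. 118. 120. 114. 105.  90.
  81.  85.]
[132. 131. 129. 121. 100.  70.  53.  49.  49.  48.  51.  65.  88. 108.
 122. 129. 130. 125. 116. 104.  90.  82.  88. 100. 111. 113. 108. 103.
  94.  80.]
[131. 131. 130. 130. 129. 118.  94.  67.  52.  49.  49.  47.  50.  63.
  84. 103. 117. 125. 128. 125. 117. 105.  91.  82.  86.  96. 106. 110.
 107. 103.]
243 150.97333018569717 165.7588374082733
244 150.4882225312662 165.9017751788898
245 150.38369817610175 165.93414372847383
246 150.42961126128944 165.9792588054773
247 150.55135523333712 166.0474916711719
153 241.93564434448373 [12. 12. 12. 19. 38. 62. 80. 85.]
154 241.77969465810773 [11. 10. 11. 21. 44. 71. 88. 91.]
155 241.71643785248898 [10. 10. 12. 26. 52. 80. 95. 95.]
156 241.64746558219417 [ 11.  11.  13.  29.  59.  87. 100.  96.]
157 241.52867451718993 [ 11.  10.  15.  33.  66.  94. 105. 100.]
158 241.39318276457365 [ 11.  10.  16.  37.  71. 100. 110. 104.]
159 241.31510148039433 [ 10.  11.  17.  39.  73. 101. 111. 105.]
160 241.30631326771888 [  8.   9.  16.  38.  70.  97. 107. 101.]
161 241.3213832005893 [  7.   9.  15.  36.  67.  92. 101.  96.]
162 241.3381446087233 [ 6.  9. 15. 35. 65. 87. 95. 90.]
163 241.38851064550167 [ 6.  8. 14. 33. 60. 81. 89. 85.]
164 241.5820757573593 [10. 10. 16. 32. 55. 75. 83. 81.]
165 242.07859336131216 [32. 30. 32. 42. 59. 75. 81. 78.]
```

Run:
```python
from h import *
print(ray('top',245,158.2,.122), ray('top',241.35,160,.135),ray('top',241.35,160,.145),ray('top',249.8,157.5,.145))
W=np.load("W.npy");yh=np.array([.098,.9952]);xh=np.array([.9952,-.098])
w=W[132:200,236:326].reshape(-1,3); w=w[(w[:,2]>0.09)&(w[:,2]<.19)]
# plate top points at z .15-.162 near the dial
c=np.array([.638,-.019])
m=np.stack([(w[:,:2]-c)@xh,(w[:,:2]-c)@yh,w[:,2]],1)
h,e=np.histogram(m[:,1],bins=np.arange(-.26,.04,.005)); print(h,e[:1]); 
print('tray edge rel', (np.array([.52384,-.14013])-c)@xh)
from h import get_state
```

```text
[ 0.63756206 -0.01842063  0.122     ] [ 0.6290797  -0.00862056  0.135     ] [ 0.62660346 -0.00937775  0.145     ] [ 0.63358334 -0.03376321  0.145     ]
[  0   0   0   0   0   8   7  76 101  68  59  52  86  81  80  75  89  82
  82  80  84  82  79  84  82  78  82  82  83  83  82  79  79  83  81  81
  83  83  80  84  83  70  59  66  83  80  23  22  28  27  23  28  30  18
   3   0   0   0   0] [-0.26]
tray edge rel -0.10174129200000002
```

```bash
cat >> h.py <<'E'
from scipy.spatial.transform import Rotation as Ro, Slerp
C=np.array([.637,-.021,.122]); yaw=np.arctan2(-.098,.9952)
M=Ro.from_euler('z',yaw)
Y=M.apply([0,1,0])
def pose(psi,beta,s,back=0,g=.023):
    # tool axes in machine frame at psi=0
    R0=np.array([[0,1,0],[1,0,0],[0,0,-1.]]).T  # columns x=(0,1,0), y=(1,0,0), z=(0,0,-1)
    R0=np.column_stack([[0,1,0],[1,0,0],[0,0,-1.]])
    R=M*Ro.from_rotvec([0,np.radians(psi),0])*Ro.from_matrix(R0)*Ro.from_rotvec([0,-np.radians(beta),0])
    z=R.as_matrix()[:,2]
    return C+s*Y+(g-back)*z, R
def cur(st=None):
    st=st or get_state(); q=st['orientation']; return np.array(st['eef_pos']),Ro.from_quat([q[1],q[2],q[3],q[0]])
def rows(wps,p=None,R=None):
    """wps: list of (pos,Rot,n)"""
    if p is None: p,R=cur()
    dr=[];of=[]
    for P,Q,n in wps:
        sl=Slerp([0,1],Ro.concatenate([R,Q])); p0=p
        for i in range(1,n+1):
            pn=p0+(P-p0)*i/n; Rn=sl(i/n)
            of.append([round(float(v),4) for v in R.inv().apply(pn-p)]); dr.append([round(float(v),3) for v in (R.inv()*Rn).as_rotvec()])
            p,R=pn,Rn
    print("dr",dr);print("offset",of); print('max',np.abs(of).max(),np.linalg.norm(dr,axis=1).max(),len(of))
def rep():
    """tool relative to dial: psi,beta,s, lateral"""
    st=get_state();p,R=cur(st); m=M.inv()*R; z=m.as_matrix()[:,2]; y=m.as_matrix()[:,1]
    psi=np.degrees(np.arctan2(-y[2],y[0])); beta=np.degrees(np.arcsin(-z[1]))
    G=M.inv().apply(p-.023*R.as_matrix()[:,2]-C)
    print('t',round(st['t'],2),'psi %.1f beta %.1f'%(psi,beta),'G(mach,mm)',(G*1000).round(1),'F',M.inv().apply(st['force']).round(1),'T',M.inv().apply(st['torque']).round(2),'w',round(st['gripper_width']*1000,1),'q',st['qpos'].round(2))
E
python3 - <<'E'
from h import *
rep()
p,R=cur()
P1,R1=pose(0,0,0.02,.12)
P2,R2=pose(-30,25,.02,.12)
print(P1,P2)
rows([(p+[0.05,-.02,.1],R,2),(np.array([.5,.3,.32]),Slerp([0,1],Ro.concatenate([R,R1]))(.5),6),(P1+[-.03,0.03,.05],R1,6)])
E
```

```text
t 0.1 psi 0.2 beta 0.1 G(mach,mm) [-449.1  606.7   97.4] F [0.7 0.5 0.1] T [-0.05 -0.05 -0.02] w 85.5 q [-1.34  0.43  0.07  1.61 -0.03  1.11 -0.07]
[ 0.63895997 -0.00109627  0.219     ] [0.59923298 0.044008   0.1981339 ]
dr [[0.0, 0.0, 0.0], [0.0, 0.0, 0.0], [-0.0, 0.0, 0.108], [-0.0, 0.0, 0.108], [-0.0, 0.0, 0.108], [-0.0, 0.0, 0.108], [-0.0, 0.0, 0.108], [-0.0, 0.0, 0.108], [-0.0, 0.0, 0.108], [-0.0, 0.0, 0.108], [-0.0, 0.0, 0.108], [-0.0, 0.0, 0.108], [-0.0, 0.0, 0.108], [-0.0, 0.0, 0.108]]
offset [[-0.0269, -0.0001, -0.05], [-0.0269, -0.0001, -0.05], [-0.05, -0.0351, -0.0039], [-0.0534, -0.0296, -0.0039], [-0.0563, -0.0237, -0.0039], [-0.0585, -0.0175, -0.0039], [-0.0601, -0.0111, -0.0039], [-0.0609, -0.0046, -0.0039], [-0.048, -0.008, 0.0085], [-0.0486, -0.0028, 0.0085], [-0.0486, 0.0025, 0.0085], [-0.0481, 0.0077, 0.0085], [-0.047, 0.0128, 0.0085], [-0.0454, 0.0177, 0.0085]]
max 0.0609 0.108 14
```

carry_out:
  dr:
    - [0,0,0]
    - [0,0,0]
    - [0,0,0.108]
    - [0,0,0.108]
    - [0,0,0.108]
    - [0,0,0.108]
    - [0,0,0.108]
    - [0,0,0.108]
    - [0,0,0.108]
    - [0,0,0.108]
    - [0,0,0.108]
    - [0,0,0.108]
    - [0,0,0.108]
    - [0,0,0.108]
  offset:
    - [-0.027,0,-0.05]
    - [-0.027,0,-0.05]
    - [-0.05,-0.035,-0.004]
    - [-0.053,-0.03,-0.004]
    - [-0.056,-0.024,-0.004]
    - [-0.058,-0.017,-0.004]
    - [-0.06,-0.011,-0.004]
    - [-0.06,-0.005,-0.004]
    - [-0.048,-0.008,0.008]
    - [-0.048,-0.003,0.008]
    - [-0.048,0.003,0.008]
    - [-0.048,0.008,0.008]
    - [-0.047,0.013,0.008]
    - [-0.045,0.018,0.008]
  hand: [0.085,0.085,0.085,0.085,0.085,0.085,0.085,0.085,0.085,0.085,0.085,0.085,0.085,0.085]

```text
t: 1.85
eef_pos: [0.6041, 0.0113, 0.2732]
orientation: [0.001, 0.754, 0.656, -0.003]
force: [0.4, 0.3, 0.3]
gripper_width: 0.0852
```

Run:
```python
from h import *
rep(); print(get_state()['eef_pos'])
P1,R1=pose(-25,20,.02,.10)
P2,R2=pose(-50,35,.005,.09)
rows([(P1,R1,5),(P2,R2,5)])
```

```text
t 1.85 psi 0.1 beta 0.3 G(mach,mm) [-35.9  29.  174.2] F [0.4 0.4 0.3] T [ 0.06 -0.03 -0.  ] w 85.2 q [-0.62  0.28  0.61  1.7  -0.17  1.21 -0.1 ]
[0.60405945 0.01127753 0.27316607]
dr [[-0.088, -0.066, 0.008], [-0.088, -0.066, 0.008], [-0.088, -0.066, 0.008], [-0.088, -0.066, 0.008], [-0.088, -0.066, 0.008], [-0.078, -0.052, 0.04], [-0.078, -0.052, 0.04], [-0.078, -0.052, 0.04], [-0.078, -0.052, 0.04], [-0.078, -0.052, 0.04]]
offset [[0.0036, 0.001, 0.0171], [0.0047, -0.0006, 0.0168], [0.0058, -0.0021, 0.0164], [0.0069, -0.0035, 0.0157], [0.0078, -0.0049, 0.0149], [0.001, -0.0046, 0.0044], [0.001, -0.005, 0.004], [0.001, -0.0053, 0.0036], [0.001, -0.0056, 0.0031], [0.0009, -0.0059, 0.0026]]
max 0.0171 0.11029052543169789 10
```

carry_out:
  dr:
    - [-0.088,-0.066,0.008]
    - [-0.088,-0.066,0.008]
    - [-0.088,-0.066,0.008]
    - [-0.088,-0.066,0.008]
    - [-0.088,-0.066,0.008]
    - [-0.078,-0.052,0.04]
    - [-0.078,-0.052,0.04]
    - [-0.078,-0.052,0.04]
    - [-0.078,-0.052,0.04]
    - [-0.078,-0.052,0.04]
  offset:
    - [0.0036,0.001,0.017]
    - [0.0047,-0.0006,0.017]
    - [0.006,-0.002,0.016]
    - [0.007,-0.0035,0.016]
    - [0.008,-0.005,0.015]
    - [0.001,-0.0046,0.0044]
    - [0.001,-0.005,0.004]
    - [0.001,-0.0053,0.0036]
    - [0.001,-0.0056,0.003]
    - [0.001,-0.006,0.0026]
  hand: [0.085,0.085,0.085,0.085,0.085,0.085,0.085,0.085,0.085,0.085]

```text
t: 3.1
eef_pos: [0.6018, 0.0199, 0.1546]
orientation: [0.494, 0.725, 0.474, 0.072]
force: [0.7, 0.7, -0.7]
gripper_width: 0.0847
```

Run:
```python
from h import *
rep()
P2,R2=pose(-50,35,.006,.09)
P3,R3=pose(-50,35,.006,.0)
rows([(P2,R2,2),(P3,R3,4)])
for n in ("side","top"):
    p,d=vision.snapshot(n); a=p[90:280,170:360] if n=="side" else p[90:240,180:330]
    cv2.imwrite(f"pics/{n}1.png",cv2.resize(a[:,:,::-1],(600,600),interpolation=cv2.INTER_CUBIC))
```

```text
t 3.1 psi -51.7 beta 36.1 G(mach,mm) [-53.6  50.8  44.1] F [ 0.6  0.8 -0.7] T [0.68 0.71 0.03] w 84.7 q [-1.5   0.75  1.01  2.26  0.94  0.53 -1.93]
dr [[0.012, 0.01, -0.009], [0.012, 0.01, -0.009], [0.0, 0.0, 0.0], [0.0, 0.0, 0.0], [0.0, 0.0, -0.0], [0.0, -0.0, -0.0]]
offset [[0.0017, 0.0001, -0.0037], [0.0017, 0.0001, -0.0037], [0.0, 0.0, 0.0225], [-0.0, -0.0, 0.0225], [-0.0, -0.0, 0.0225], [0.0, 0.0, 0.0225]]
max 0.0225 0.018027756377319945 6
```

View pics/top1.png

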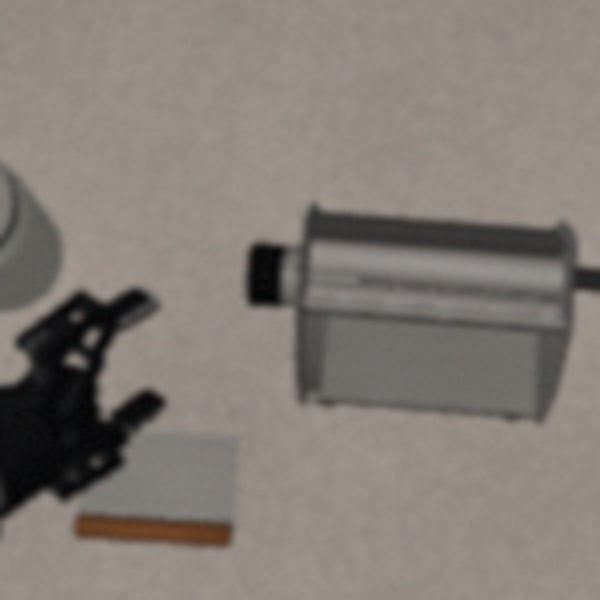

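View pics/side1.png

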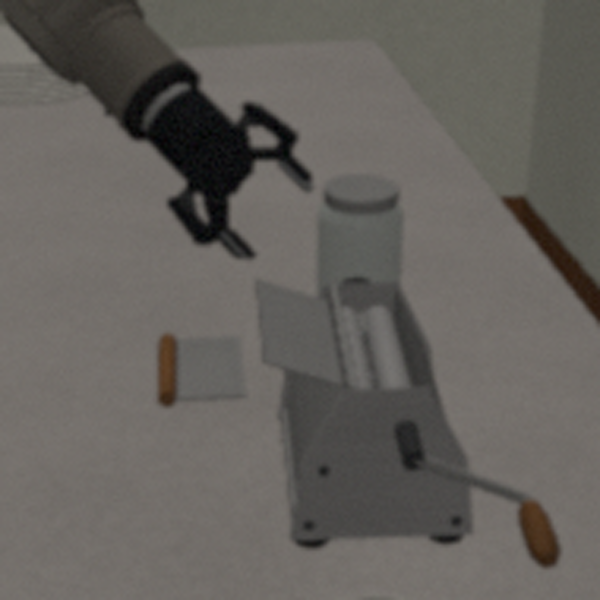

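Top view: the open gripper is at crop (110,380), lined up with the dial at (265,275). The jar and scraper are clear of it, and the side view agrees. I'll approach now.

carry_out:
  dr:
    - [0.012,0.01,-0.009]
    - [0.012,0.01,-0.009]
    - [0,0,0]
    - [0,0,0]
    - [0,0,0]
    - [0,0,0]
    - [0,0,0]
  offset:
    - [0.0017,0,-0.0037]
    - [0.0017,0,-0.0037]
    - [0,0,0.0225]
    - [0,0,0.0225]
    - [0,0,0.0225]
    - [0,0,0.0175]
    - [0,0,0.003]
  hand: [0.085,0.085,0.085,0.085,0.085,0.085,0.085]

```text
t: 4.08
eef_pos: [0.6524, -0.0281, 0.1132]
orientation: [0.471, 0.731, 0.488, 0.072]
force: [-0.6, 0.1, 0.6]
gripper_width: 0.085
```

Run:
```python
from h import *
rep()
P3,R3=pose(-50,35,.006,.0)
rows([(P3,R3,2)])
for n in ("side","top"):
    p,d=vision.snapshot(n); a=p[120:240,200:350] if n=="side" else p[120:210,210:310]
    cv2.imwrite(f"pics/{n}2.png",cv2.resize(a[:,:,::-1],None,fx=5.2,fy=5.2,interpolation=cv2.INTER_CUBIC))
```

```text
t 4.08 psi -49.4 beta 34.1 G(mach,mm) [1.7 7.3 3.8] F [-0.6  0.1  0.6] T [ 0.57  0.65 -0.02] w 85.0 q [-1.33  0.86  1.02  2.23  1.04  0.32 -1.97]
dr [[-0.009, -0.008, -0.003], [-0.009, -0.008, -0.003]]
offset [[-0.0004, -0.0018, 0.0009], [-0.0004, -0.0018, 0.0008]]
max 0.0018 0.012409673645990858 2
```

View pics/top2.png

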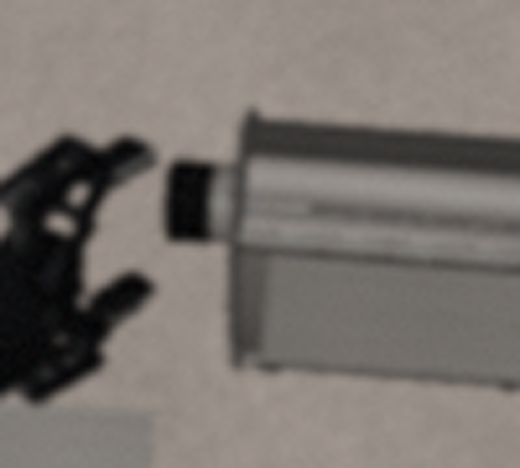

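View pics/side2.png

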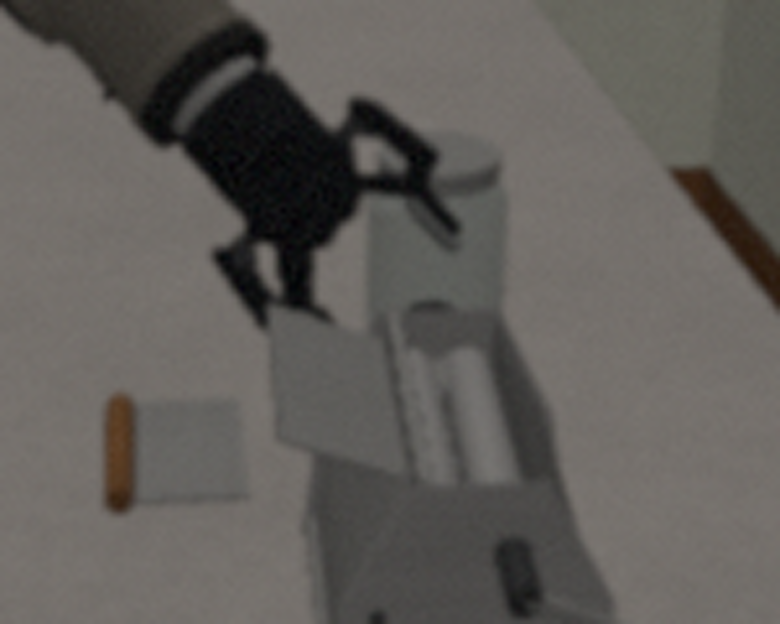

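Run:
```python
from h import *
p,R=cur(); m=R.as_matrix()
print(p,m)
for s in (1,-1):
    for tx in (-.011,.011):
        P=p-.013*m[:,2]+s*.0425*m[:,1]+tx*m[:,0]; print(s,tx,P.round(3),proj('top',P).round(1),proj('side',P).round(1), ((proj('top',P)-[210,120])*5.2).round(), ((proj('side',P)-[200,120])*5.2).round())
pic,d=vision.snapshot('top')
print((d[144:156,232:244]*1000).astype(int)); print(pic.mean(2)[144:156,230:246].astype(int))
K,RR,t=cal('top')
def w(u,v):
    dd=d[v,u]; return (np.array([(u-K[0,2])/K[0,0]*dd,(v-K[1,2])/K[1,1]*dd,dd])-t)@RR
for u,v in ((236,148),(238,149),(237,174),(238,175),(235,177)): print(u,v,w(u,v).round(3))
```

```text
[ 0.65219388 -0.02738843  0.11322935] [[ 0.51232104  0.64584949  0.56604381]
 [ 0.7820876  -0.07858702 -0.61819339]
 [-0.35477619  0.75940932 -0.54537266]]
1 -0.011 [ 0.667 -0.031  0.156] [248.7 145.3] [292.9 176. ] [201. 131.] [483. 291.]
1 0.011 [ 0.678 -0.014  0.149] [242.8 142.4] [295.2 175.6] [171. 116.] [495. 289.]
-1 -0.011 [ 0.612 -0.025  0.092] [247.7 168.9] [273.9 195.4] [196. 254.] [384. 392.]
-1 0.011 [ 0.623 -0.007  0.084] [242.2 165.9] [276.4 194.7] [168. 239.] [397. 389.]
[[1170 1173 1168 1172 1173 1175 1176 1174 1170 1174 1175 1170]
 [1171 1174 1174 1168 1173 1178 1168 1174 1170 1173 1171 1172]
 [1168  980  979  982 1172 1170 1172 1171 1172 1174 1170 1172]
 [ 976  976  978  978  979  978 1167 1174 1174 1172 1170 1170]
 [ 969  973  973  976  974  975  980  984 1172 1169 1170 1169]
 [ 966  970  968  967  972  977  982  983  984 1170 1170 1166]
 [ 966  965  966  975  971  975  981  977  984 1170 1171 1168]
 [ 967  967  969  972  973  972  981  981 1169 1165 1169 1028]
 [ 963  973  971  968  972  977  982 1166 1168 1167 1171 1023]
 [ 965  966  969  970  975 1169 1166 1170
[... 396 characters left out ...]
146 147 145 146 145]
 [ 61  38  22  12  10  15  26  50  84 115 135 143 147 147 144 142]
 [ 24  14  11  11  12  13  25  43  69  98 127 142 146 139 132 132]
 [ 10  13  13  19  25  37  48  53  68  91 122 141 135 114 101  98]
 [ 11  15  25  37  48  57  62  65  73 100 127 134 111  71  49  47]
 [ 11  23  42  58  64  65  68  83 102 122 135 124  84  38  14  14]
 [ 18  36  54  66  73  81  96 115 130 139 136 115  67  26   6   9]
 [ 20  40  60  69  88 112 129 137 142 143 138 109  58  18  11  11]
 [ 29  52  77  93 116 133 142 143 143 142 136 111  58  17   8   8]]
236 148 [0.65  0.002 0.19 ]
238 149 [ 0.649 -0.003  0.182]
237 174 [0.593 0.006 0.108]
238 175 [0.589 0.003 0.112]
235 177 [0.582 0.011 0.121]
```

Run:
```python
from h import *
p=np.array([.2494,.6267,.1963]); print(proj('side',p),proj('side',p+[0,0,.013]),proj('side',p+[0,0,.05]))
pic=np.load('side0.npz')['p'][30:110,110:210,::-1]; cv2.imwrite('pics/side0g.png',cv2.resize(pic,None,fx=7,fy=7,interpolation=cv2.INTER_CUBIC))
```

```text
[160.98888985 106.80969181] [160.63202706 103.76762698] [159.60195534  94.98681542]
```

View pics/side0g.png

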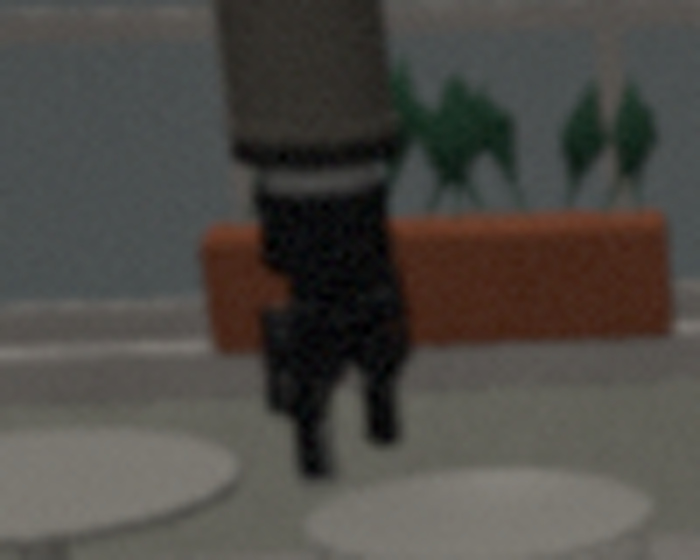

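carry_out:
  dr:
    - [0,0,0]
    - [0,0,0]
    - [0,0,0]
    - [0,0,0]
  offset:
    - [0,0,-0.03]
    - [0,0,-0.03]
    - [0,0,0]
    - [0,0,0]
  hand: [0.085,0.05,0.05,0.05]

```text
t: 4.72
eef_pos: [0.6166, 0.0135, 0.1474]
orientation: [0.469, 0.731, 0.49, 0.074]
force: [0.5, -0.7, -0.3]
gripper_width: 0.0495
```

Run:
```python
from h import *
rep()
p,R=cur(); m=R.as_matrix(); wd=get_state()['gripper_width']/2
for n,o,(r0,r1,c0,c1) in (("side",0,(120,240,200,350)),("top",0,(120,210,210,310))):
    pic,d=vision.snapshot(n); a=cv2.resize(pic[r0:r1,c0:c1,::-1],None,fx=5.2,fy=5.2,interpolation=cv2.INTER_CUBIC)
    for s in (1,-1):
        for b in (0,.02,.04):
            u=(proj(n,p+s*wd*m[:,1]-b*m[:,2])-[c0,r0]+.5)*5.2; cv2.circle(a,tuple(int(v) for v in u),3,(0,0,255) if b==0 else (0,255,0),-1)
    cv2.imwrite(f"pics/{n}3.png",a)
```

```text
t 4.72 psi -49.3 beta 33.7 G(mach,mm) [-38.1  45.1  38. ] F [ 0.6 -0.6 -0.3] T [ 0.68  0.65 -0.04] w 49.5 q [-1.44  0.71  1.    2.25  0.96  0.49 -1.88]
```

View pics/top3.png

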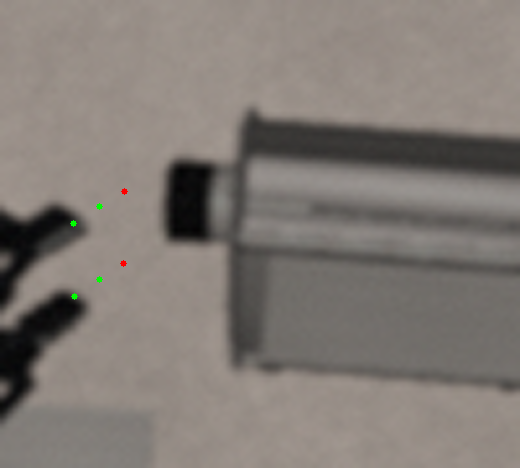

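View pics/side3.png

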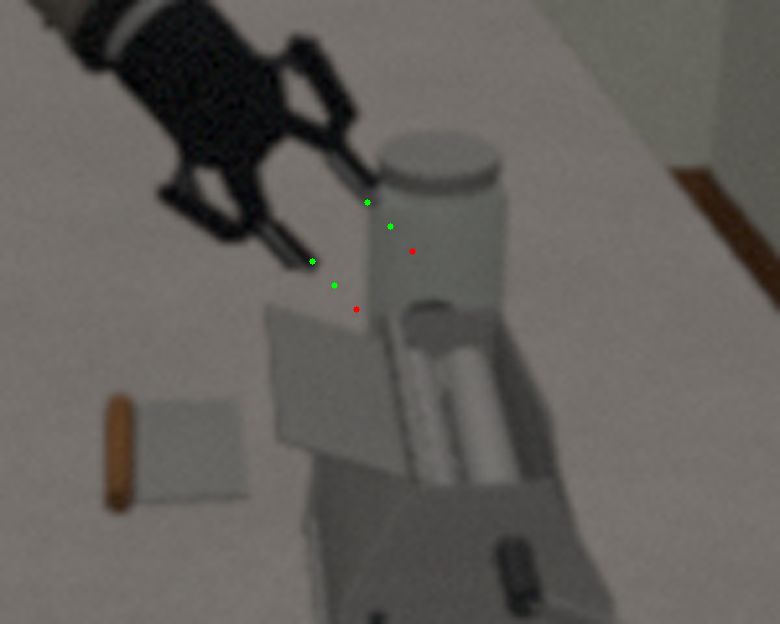

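Run:
```python
from h import *
p,R=cur(); m=R.as_matrix(); wd=get_state()['gripper_width']/2
out=[]
for n,(r0,r1,c0,c1) in (("side",(140,190,240,290)),("top",(150,200,195,245))):
    pic,d=vision.snapshot(n); a0=cv2.resize(np.clip(pic[r0:r1,c0:c1,::-1].astype(float)*1.5,0,255).astype(np.uint8),None,fx=8,fy=8,interpolation=cv2.INTER_CUBIC)
    a=a0.copy()
    for s in (1,-1):
        for b,col in ((.032,(0,0,255)),(.04,(0,255,0))):
            q=[]
            for j in (0,.012):
                q.append([((proj(n,p+s*(wd+j)*m[:,1]-b*m[:,2]+tx*m[:,0])-[c0,r0]+.5)*8).astype(int) for tx in (-.011,.011)])
            cv2.polylines(a,[np.array([q[0][0],q[0][1],q[1][1],q[1][0]])],True,col,1)
    out.append(a)
cv2.imwrite("pics/tips.png",np.hstack(out))
```

```text
(no output)
```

View pics/tips.png

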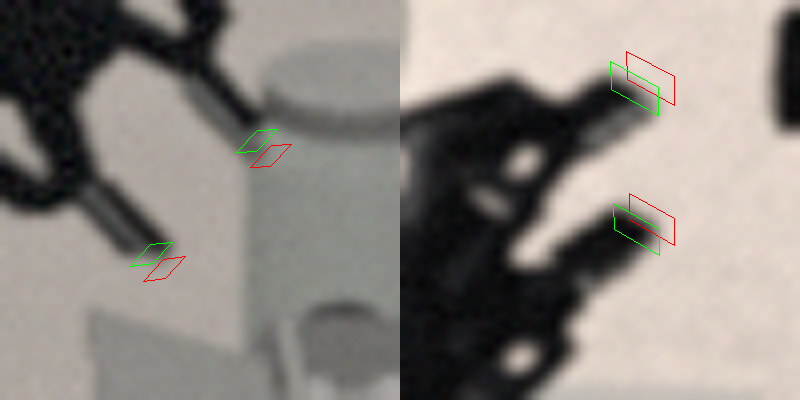

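```bash
sed -i 's/g=\.023/g=.058/; s/p-\.023\*R/p-.058*R/' h.py
python3 - <<'E'
from h import *
rep()
P3,R3=pose(-50,35,.006,.025)
P4,R4=pose(-50,35,.006,.0)
rows([(P3,R3,4),(P4,R4,2)])
E
```

```text
t 4.92 psi -49.3 beta 33.9 G(mach,mm) [-59.7  63.7  57. ] F [0.5 0.6 0.1] T [0.57 0.71 0.03] w 50.1 q [-1.44  0.72  1.    2.25  0.96  0.49 -1.88]
dr [[-0.005, -0.005, -0.002], [-0.005, -0.005, -0.002], [-0.005, -0.005, -0.002], [-0.005, -0.005, -0.002], [-0.0, 0.0, 0.0], [-0.0, 0.0, -0.0]]
offset [[-0.0006, -0.0007, 0.0189], [-0.0006, -0.0008, 0.0189], [-0.0005, -0.0009, 0.0189], [-0.0004, -0.001, 0.0189], [-0.0, -0.0, 0.0125], [-0.0, -0.0, 0.0125]]
max 0.0189 0.007348469228349534 6
```

carry_out:
  dr:
    - [-0.005,-0.005,-0.002]
    - [-0.005,-0.005,-0.002]
    - [-0.005,-0.005,-0.002]
    - [-0.005,-0.005,-0.002]
    - [0,0,0]
  offset:
    - [-0.0006,-0.0007,0.019]
    - [-0.0006,-0.0008,0.019]
    - [-0.0005,-0.001,0.019]
    - [-0.0004,-0.001,0.019]
    - [0,0,0]
  hand: [0.075,0.075,0.075,0.075,0.075]

```text
t: 5.55
eef_pos: [0.6577, -0.0401, 0.1022]
orientation: [0.484, 0.725, 0.486, 0.066]
force: [-0.2, -0.4, 0.5]
gripper_width: 0.0748
```

```bash
cat >> h.py <<'E'
def look(tag,side=(130,200,230,300),top=(130,190,215,275),k=8):
    out=[]
    for n,(r0,r1,c0,c1) in (("side",side),("top",top)):
        pic,d=vision.snapshot(n); a=np.clip(pic[r0:r1,c0:c1,::-1].astype(float)*1.5,0,255).astype(np.uint8); out.append(cv2.resize(a,(400,400),interpolation=cv2.INTER_CUBIC))
    cv2.imwrite(f"pics/{tag}.png",np.hstack(out))
E
python3 - <<'E'
from h import *
rep()
P4,R4=pose(-50,35,.006,.0)
rows([(P4,R4,2)])
look("a1",side=(130,230,220,320),top=(120,190,205,275))
E
```

```text
t 5.55 psi -49.9 beta 35.3 G(mach,mm) [-13.8  16.5  10.5] F [-0.1 -0.4  0.5] T [ 0.52  0.67 -0.02] w 74.8 q [-1.32  0.94  1.04  2.23  1.07  0.28 -2.03]
dr [[0.001, 0.003, 0.002], [0.001, 0.003, 0.002]]
offset [[0.0009, 0.0004, 0.0101], [0.0009, 0.0004, 0.0101]]
max 0.0101 0.0037416573867739417 2
```

View pics/a1.png

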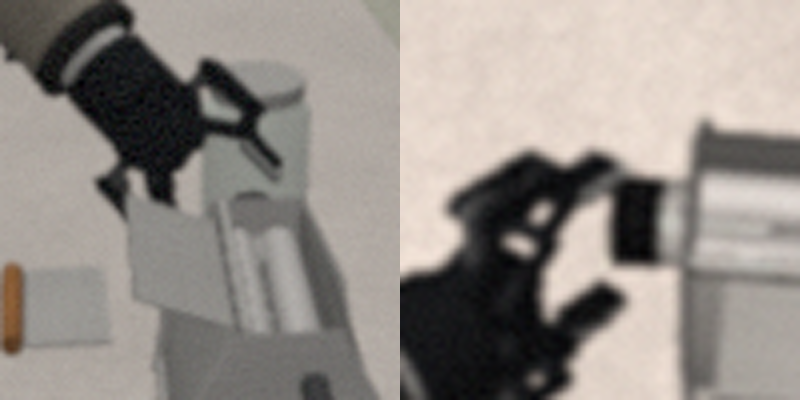

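Run:
```python
from h import *
P3,R3=pose(-40,35,.006,.02)
P4,R4=pose(-40,35,.006,.0)
rows([(P3,R3,2),(P4,R4,3)])
```

```text
dr [[0.072, 0.002, -0.049], [0.072, 0.002, -0.049], [-0.0, -0.0, 0.0], [-0.0, 0.0, 0.0], [-0.0, -0.0, 0.0]]
offset [[0.0003, -0.0025, 0.0005], [0.0004, -0.0024, 0.0007], [-0.0, -0.0, 0.0067], [0.0, 0.0, 0.0067], [-0.0, -0.0, 0.0067]]
max 0.0067 0.08711486669908873 5
```

carry_out:
  dr:
    - [0.072,0.002,-0.049]
    - [0.072,0.002,-0.049]
    - [0,0,0]
    - [0,0,0]
    - [0,0,0]
    - [0,0,0]
  offset:
    - [0.0003,-0.0025,0.0005]
    - [0.0004,-0.0024,0.0007]
    - [0,0,0.0067]
    - [0,0,0.0067]
    - [0,0,0.0067]
    - [0,0,0]
  hand: [0.075,0.075,0.075,0.075,0.075,0.075]

```text
t: 6.4
eef_pos: [0.6633, -0.0502, 0.0844]
orientation: [0.432, 0.731, 0.528, 0.008]
force: [-0.2, -0.3, -0.9]
gripper_width: 0.0752
```

Run:
```python
from h import *
rep()
P4,R4=pose(-40,35,.006,.0)
rows([(P4,R4,1)])
look("a2",side=(130,230,220,320),top=(120,190,205,275))
```

```text
t 6.4 psi -39.8 beta 35.0 G(mach,mm) [-1.5  6.8 -1.2] F [-0.2 -0.4 -0.9] T [0.59 0.53 0.01] w 75.2 q [-1.11  0.75  0.83  2.15  0.96  0.43 -1.69]
dr [[0.001, 0.0, 0.006]]
offset [[-0.0006, 0.0019, 0.0005]]
max 0.0019 0.00608276253029822 1
```

View pics/a2.png

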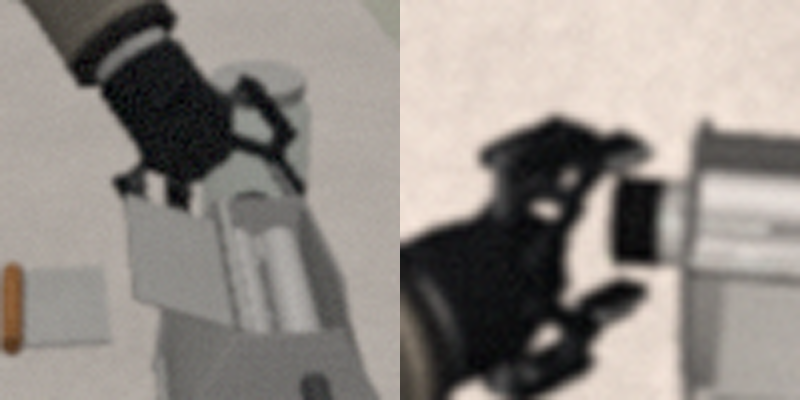

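Top view: the fingers straddle the dial, with tips at crop (635,150) and (640,290) and the dial centred at (637,222). I'll close the gripper.

carry_out:
  dr:
    - [0.001,0,0.006]
    - [0,0,0]
    - [0,0,0]
    - [0,0,0]
    - [0,0,0]
  offset:
    - [0,0.002,0]
    - [0,0,0]
    - [0,0,0]
    - [0,0,0]
    - [0,0,0]
  hand: [0.06,0.036,0.036,0.036,0.036]

```text
t: 7.12
eef_pos: [0.6653, -0.0491, 0.0865]
orientation: [0.431, 0.733, 0.526, 0.01]
force: [0.7, -1.3, -1.2]
gripper_width: 0.0442
```

Run:
```python
from h import *
rep()
look("a3",side=(130,230,220,320),top=(120,190,205,275))
```

```text
t 7.12 psi -40.0 beta 34.9 G(mach,mm) [0.3 8.1 0.9] F [ 0.9 -1.3 -1.2] T [ 0.64  0.56 -0.05] w 44.2 q [-1.11  0.75  0.83  2.14  0.95  0.44 -1.69]
```

View pics/a3.png

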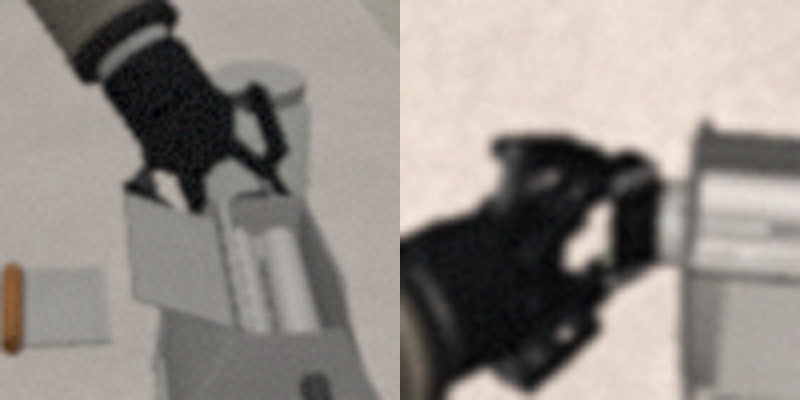

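carry_out:
  dr:
    - [0,0,0]
    - [0,0,0]
    - [0,0,0]
    - [0,0,0]
  offset:
    - [0.0025,0,-0.0017]
    - [0.0025,0,-0.0017]
    - [0.0018,0,-0.0012]
    - [0,0,0]
  hand: [0.036,0.036,0.036,0.036]

```text
t: 7.72
eef_pos: [0.6654, -0.0445, 0.0868]
orientation: [0.432, 0.734, 0.524, 0.008]
force: [6.9, -8.4, -8.7]
gripper_width: 0.0444
```

Run:
```python
from h import *
rep()
look("a4",side=(130,230,220,320),top=(120,190,205,275))
```

```text
t 7.72 psi -40.0 beta 35.3 G(mach,mm) [ 0.2 12.8  1.1] F [ 7.7 -7.7 -8.7] T [0.71 0.44 0.3 ] w 44.4 q [-1.11  0.75  0.82  2.14  0.94  0.46 -1.68]
```

View pics/a4.png

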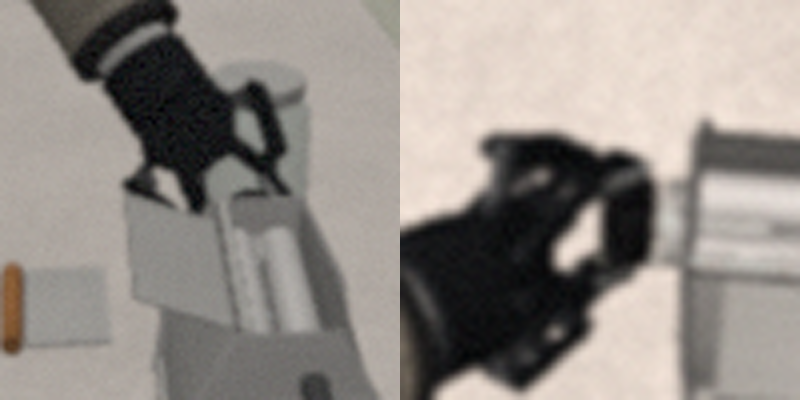

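carry_out:
  dr:
    - [0,0,0]
    - [0,0,0]
    - [0,0,0]
  offset:
    - [0.0022,0,-0.001]
    - [0.0018,0,-0.0005]
    - [0.0002,0,0]
  hand: [0.036,0.036,0.036]

```text
t: 8.2
eef_pos: [0.6652, -0.0454, 0.0869]
orientation: [0.434, 0.735, 0.521, 0.005]
force: [6.3, -7.8, -4.7]
gripper_width: 0.0443
```

Run:
```python
from h import *
rep()
```

```text
t 8.2 psi -40.0 beta 35.7 G(mach,mm) [ 0.3 12.4  1. ] F [ 7.  -7.1 -4.7] T [0.37 0.31 0.11] w 44.3 q [-1.11  0.75  0.81  2.13  0.93  0.47 -1.68]
```

carry_out:
  dr:
    - [0,0,0]
    - [0,0,0]
  offset:
    - [0.0033,0,-0.0018]
    - [0.0033,0,-0.0018]
  hand: [0.036,0.036]

```text
t: 8.45
eef_pos: [0.6656, -0.0416, 0.0869]
orientation: [0.435, 0.735, 0.52, 0.003]
force: [2.9, -12.3, -2.7]
gripper_width: 0.0445
```

Run:
```python
from h import *
rep()
```

```text
t 8.45 psi -40.0 beta 36.1 G(mach,mm) [ 0.4 16.4  0.9] F [  4.1 -11.9  -2.7] T [-0.36  0.27 -0.33] w 44.5 q [-1.11  0.75  0.8   2.12  0.92  0.48 -1.67]
```

carry_out:
  dr:
    - [0,0,0]
  offset:
    - [0.0025,0,-0.0014]
  hand: [0.036]

```text
t: 8.57
eef_pos: [0.6654, -0.0409, 0.0871]
orientation: [0.436, 0.735, 0.519, 0.002]
force: [8.6, -16.4, -8.1]
gripper_width: 0.0444
```

Run:
```python
from h import *
rep()
```

```text
t 8.57 psi -40.0 beta 36.3 G(mach,mm) [ 0.3 17.3  1. ] F [ 10.2 -15.5  -8.1] T [-0.4   0.23 -0.17] w 44.4 q [-1.11  0.75  0.8   2.12  0.92  0.49 -1.67]
```

```bash
cat >> h.py <<'E'
C=C+M.apply([.0003,0,.0009])
def turn(psis,s,beta=35.5,hold=.0015):
    p,R=cur(); w=[]
    dr=[];of=[]
    for ps in psis:
        P,Q=pose(ps,beta,s); d=R.inv().apply(P-p)+R.inv().apply(Y)*hold
        of.append([round(float(v),4) for v in d]); dr.append([round(float(v),3) for v in (R.inv()*Q).as_rotvec()]); p,R=P,Q
    print("dr",dr);print("offset",of)
E
python3 - <<'E'
from h import *
rep()
turn([-33,-26,-19,-12],.0162)
E
```

```text
t 8.57 psi -40.0 beta 36.3 G(mach,mm) [ 0.  17.3  0.1] F [ 10.2 -15.5  -8.1] T [-0.4   0.23 -0.17] w 44.4 q [-1.11  0.75  0.8   2.12  0.92  0.49 -1.67]
dr [[0.096, 0.013, -0.077], [0.099, 0.0, -0.071], [0.099, -0.0, -0.071], [0.099, -0.0, -0.071]]
offset [[0.0009, -0.0057, -0.0004], [0.001, -0.0058, -0.0012], [0.001, -0.0058, -0.0012], [0.001, -0.0058, -0.0012]]
```

Two rows first, to see whether it turns freely.

carry_out:
  dr:
    - [0.096,0.01,-0.077]
    - [0.099,0,-0.071]
  offset:
    - [0.001,-0.0057,-0.0006]
    - [0.001,-0.0058,-0.0012]
  hand: [0.036,0.036]

```text
t: 8.82
eef_pos: [0.6553, -0.0399, 0.0811]
orientation: [0.359, 0.733, 0.572, -0.081]
force: [24.2, -14.0, -25.4]
gripper_width: 0.0439
```

Run:
```python
from h import *
rep()
turn([-19,-12],.0157)
```

```text
t 8.82 psi -25.7 beta 36.0 G(mach,mm) [-0.6 17.1  0.4] F [ 25.5 -11.5 -25.4] T [ 2.6  -1.66  1.85] w 43.9 q [-0.89  0.63  0.57  2.    0.71  0.69 -1.23]
dr [[0.095, 0.009, -0.068], [0.099, -0.0, -0.071]]
offset [[0.0008, -0.0052, 0.0002], [0.001, -0.0058, -0.0012]]
```

carry_out:
  dr:
    - [0.04,0,-0.028]
    - [0.04,0,-0.028]
  offset:
    - [0.0005,-0.002,0.0008]
    - [0.0008,-0.0023,0.0002]
  hand: [0.036,0.036]

```text
t: 9.07
eef_pos: [0.6515, -0.0418, 0.0789]
orientation: [0.326, 0.732, 0.587, -0.116]
force: [-4.8, 1.6, 10.4]
gripper_width: 0.0443
```

Run:
```python
from h import *
rep()
turn([-16,-12],.0157)
```

```text
t 9.07 psi -19.9 beta 36.1 G(mach,mm) [ 0.5 14.9  0.2] F [-5.   1.2 10.4] T [-0.48  0.52 -0.65] w 44.3 q [-0.8   0.62  0.5   1.94  0.62  0.77 -1.08]
dr [[0.051, 0.011, -0.045], [0.057, -0.0, -0.041]]
offset [[0.0024, -0.0035, -0.0015], [0.0012, -0.0033, -0.001]]
```

carry_out:
  dr:
    - [0.051,0.008,-0.042]
    - [0.057,0,-0.041]
  offset:
    - [0.002,-0.0035,-0.0013]
    - [0.001,-0.0033,-0.0008]
  hand: [0.036,0.036]

```text
t: 9.32
eef_pos: [0.6453, -0.0402, 0.0775]
orientation: [0.277, 0.724, 0.611, -0.161]
force: [7.2, -10.1, -10.4]
gripper_width: 0.0446
```

Run:
```python
from h import *
rep()
turn([-10,-8,-6,-4],.014,hold=0)
```

```text
t 9.32 psi -11.8 beta 35.8 G(mach,mm) [ 0.3 15.6  0.7] F [  8.1  -9.3 -10.4] T [ 0.34 -0.92  0.88] w 44.6 q [-0.71  0.63  0.43  1.86  0.52  0.89 -0.89]
dr [[0.024, 0.005, -0.022], [0.028, 0.0, -0.02], [0.028, -0.0, -0.02], [0.028, -0.0, -0.02]]
offset [[-0.0007, -0.0018, 0.0015], [-0.0, -0.0016, -0.0], [-0.0, -0.0016, -0.0], [-0.0, -0.0016, -0.0]]
```

carry_out:
  dr:
    - [0.012,0,-0.009]
    - [0.024,0,-0.018]
  offset:
    - [-0.0007,-0.001,0.001]
    - [0,-0.0014,0]
  hand: [0.036,0.036]

```text
t: 9.57
eef_pos: [0.6434, -0.0408, 0.0768]
orientation: [0.261, 0.721, 0.618, -0.175]
force: [-2.2, 0.7, 3.6]
gripper_width: 0.0442
```

Run:
```python
from h import *
rep()
```

```text
t 9.57 psi -9.2 beta 35.7 G(mach,mm) [ 0.6 14.8  0.4] F [-2.3  0.5  3.6] T [ 0.28  0.33 -0.37] w 44.2 q [-0.68  0.63  0.41  1.84  0.49  0.92 -0.83]
```

carry_out:
  dr:
    - [0.024,0,-0.018]
  offset:
    - [0,-0.0014,0]
  hand: [0.036]

```text
t: 9.7
eef_pos: [0.6419, -0.0406, 0.0767]
orientation: [0.251, 0.718, 0.622, -0.185]
force: [0.2, -1.5, 0.8]
gripper_width: 0.0441
```

Run:
```python
from h import *
rep()
```

```text
t 9.7 psi -7.4 beta 35.7 G(mach,mm) [ 0.5 14.8  0.5] F [ 0.3 -1.5  0.8] T [ 0.33 -0.05 -0.07] w 44.1 q [-0.67  0.64  0.39  1.82  0.48  0.95 -0.79]
```

carry_out:
  dr:
    - [0.024,0,-0.018]
  offset:
    - [-0.0004,-0.0014,0.0003]
  hand: [0.036]

```text
t: 9.82
eef_pos: [0.6405, -0.0407, 0.0765]
orientation: [0.24, 0.715, 0.627, -0.195]
force: [0.4, 1.1, 1.3]
gripper_width: 0.0438
```

Run:
```python
from h import *
rep()
```

```text
t 9.82 psi -5.6 beta 35.7 G(mach,mm) [ 0.5 14.6  0.5] F [0.3 1.2 1.3] T [ 0.64 -0.04 -0.11] w 43.8 q [-0.65  0.64  0.38  1.8   0.46  0.98 -0.76]
```

carry_out:
  dr:
    - [0.024,0,-0.018]
    - [0.024,0,-0.018]
  offset:
    - [-0.0006,-0.0014,0.0004]
    - [-0.0006,-0.0014,0.0004]
  hand: [0.036,0.036]

```text
t: 10.07
eef_pos: [0.6373, -0.0425, 0.0764]
orientation: [0.218, 0.709, 0.635, -0.216]
force: [2.4, -7.2, -1.6]
gripper_width: 0.0442
```

Run:
```python
from h import *
rep()
```

```text
t 10.07 psi -2.0 beta 35.7 G(mach,mm) [ 0.5 12.5  0.6] F [ 3.1 -6.9 -1.6] T [-0.22 -0.4   0.34] w 44.2 q [-0.62  0.66  0.36  1.76  0.43  1.03 -0.69]
```

carry_out:
  dr:
    - [0.024,0,-0.018]
  offset:
    - [-0.0006,-0.0014,0.0004]
  hand: [0.036]

```text
t: 10.2
eef_pos: [0.6357, -0.0444, 0.0765]
orientation: [0.207, 0.705, 0.639, -0.227]
force: [3.3, -5.7, -2.9]
gripper_width: 0.0438
```

Run:
```python
from h import *
rep()
```

```text
t 10.2 psi -0.1 beta 35.8 G(mach,mm) [ 0.6 10.5  0.6] F [ 3.8 -5.4 -2.9] T [ 0.05 -0.62  0.47] w 43.8 q [-0.6   0.66  0.35  1.74  0.41  1.06 -0.65]
```

carry_out:
  dr:
    - [0.024,0,-0.018]
  offset:
    - [-0.0006,-0.0014,0.0004]
  hand: [0.036]

```text
t: 10.32
eef_pos: [0.6342, -0.0454, 0.0764]
orientation: [0.196, 0.702, 0.642, -0.237]
force: [0.0, 3.6, 2.7]
gripper_width: 0.0442
```

Run:
```python
from h import *
rep()
```

```text
t 10.32 psi 1.7 beta 35.8 G(mach,mm) [0.7 9.3 0.5] F [-0.3  3.6  2.7] T [ 0.84 -0.06 -0.15] w 44.2 q [-0.59  0.67  0.34  1.73  0.4   1.08 -0.62]
```

The pin dropped into the next hole, about 37–42° on from the start. I'll seat it, let go and look at where the pointer now stands.

carry_out:
  dr:
    - [0,0,0]
    - [0,0,0]
  offset:
    - [-0.001,0,0.0006]
    - [-0.0008,0,0.0005]
  hand: [0.036,0.036]

```text
t: 10.58
eef_pos: [0.6341, -0.0454, 0.0763]
orientation: [0.195, 0.702, 0.643, -0.237]
force: [-2.5, 6.6, 6.0]
gripper_width: 0.0441
```

Run:
```python
from h import *
rep()
```

```text
t 10.57 psi 1.8 beta 35.7 G(mach,mm) [0.7 9.3 0.5] F [-3.1  6.3  6. ] T [ 0.8   0.4  -0.54] w 44.1 q [-0.59  0.67  0.34  1.72  0.4   1.08 -0.62]
```

carry_out:
  dr:
    - [0,0,0]
    - [0,0,0]
    - [0,0,0]
    - [0,0,0]
    - [0,0,0]
    - [0,0,0]
  offset:
    - [0,0,0]
    - [0,0,0]
    - [0,0,-0.02]
    - [0,0,-0.03]
    - [0,0,-0.03]
    - [0,0,-0.02]
  hand: [0.075,0.075,0.075,0.075,0.075,0.075]

```text
t: 11.32
eef_pos: [0.642, 0.0153, 0.1619]
orientation: [0.194, 0.702, 0.643, -0.238]
force: [0.5, -0.3, 0.3]
gripper_width: 0.0749
```

Run:
```python
from h import *
rep()
look("b1",side=(130,230,220,320),top=(138,178,230,270))
pic,d=vision.snapshot('top'); print(pic.mean(2)[146:172,238:256].astype(int))
```

```text
t 11.32 psi 2.0 beta 35.7 G(mach,mm) [ 2.8 70.4 86.1] F [ 0.5 -0.2  0.3] T [ 0.62 -0.05 -0.  ] w 74.9 q [-0.65  0.6   0.34  1.61  0.37  1.28 -0.6 ]
[[158 156 157 159 157 160 159 160 160 160 160 157 159 159 163 164 156 131]
 [158 156 157 157 159 160 157 158 158 156 158 156 159 160 162 163 154 129]
 [158 156 156 159 159 158 155 155 156 156 158 160 160 162 161 162 152 126]
 [157 156 157 160 158 151 145 143 144 149 154 158 158 160 161 158 148 123]
 [156 157 158 158 146 124 109 106 109 119 130 134 138 143 148 146 136 115]
 [156 155 157 149 118  79  54  52  56  61  68  74  84 105 121 123 113  94]
 [154 155 155 137  94  43  15  17  17  16  16  19  43  75  99 102  96  81]
 [155 155 151 123  73  27   8   7   8   6   3  11  39  77 101 106  97  84]
 [153 155 149 121  64  20   8   9  11   8   7  22  54  92 113 116 105  88]
 [153 154 150 119  64  20  12  12  15  14  11  28  66 105 123 121 107  89]
 [155 156 148 116  60  17  14  13  12  13   9  32  73 112 126 119 102  84]
 [157 155 146 109  55  17  13  17  18  15  18  38  81 121 133 123 102  82]
 [159 157 142 103  47  17  10  17  15  16  17  43  9
[... 298 characters left out ...]
 84 113 122 111  94  85]
 [154 152 138 105  60  36  31  29  28  26  25  44  79 105 114 107  90  86]
 [151 151 140 110  70  51  47  44  45  46  47  57  75  97 103 101  90  89]
 [154 151 144 117  78  56  54  57  58  63  67  67  75  91  96  94  87  94]
 [154 152 149 133 107  95  92  93  93  91  88  90  99 110 113 102  86  86]
 [155 154 152 150 143 141 142 143 140 138 132 132 141 146 143 122  92  71]
 [154 153 151 153 156 157 158 159 158 156 152 153 156 159 154 131  93  71]
 [151 152 152 155 156 157 156 158 158 157 155 155 156 157 151 129  92  76]
 [149 154 155 157 157 157 156 156 157 156 157 154 155 156 148 127  93  77]
 [152 155 155 158 156 155 156 158 157 155 154 152 154 156 151 129  94  77]]
```

View pics/b1.png

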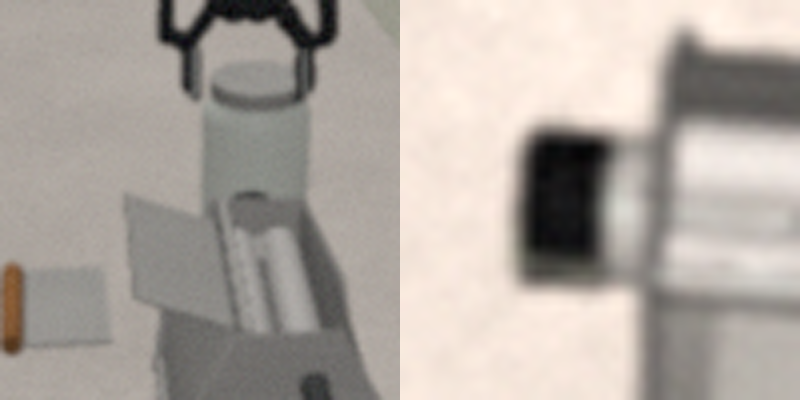

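Pointer now visible as a light stripe at row ≈164 of the top view, with the dial spanning rows 150.4–166. That puts it about 60° toward −x, so the dial needs to go further. I'll regrip at ψ = −40.

Run:
```python
from h import *
a=pose(-20,35.3,.006,.08);b=pose(-40,35,.006,.06);c=pose(-40,35,.006,0)
rows([(*a,3),(*b,3),(*c,3)])
```

```text
dr [[-0.104, 0.002, 0.074], [-0.104, 0.002, 0.074], [-0.104, 0.002, 0.074], [-0.095, 0.002, 0.067], [-0.095, 0.002, 0.067], [-0.095, 0.002, 0.067], [0.0, -0.0, -0.0], [0.0, -0.0, -0.0], [0.0, 0.0, 0.0]]
offset [[-0.0005, -0.0023, 0.0092], [-0.0008, -0.0031, 0.0089], [-0.0011, -0.004, 0.0085], [0.0, -0.0002, 0.0067], [-0.0, -0.0008, 0.0066], [-0.0001, -0.0014, 0.0065], [-0.0, -0.0, 0.02], [0.0, 0.0, 0.02], [-0.0, -0.0, 0.02]]
max 0.02 0.12765578717786358 9
```

carry_out:
  dr:
    - [-0.104,0.002,0.074]
    - [-0.104,0.002,0.074]
    - [-0.104,0.002,0.074]
    - [-0.095,0.002,0.067]
    - [-0.095,0.002,0.067]
    - [-0.095,0.002,0.067]
    - [0,0,0]
  offset:
    - [-0.0005,-0.0023,0.009]
    - [-0.0008,-0.003,0.009]
    - [-0.001,-0.004,0.0085]
    - [0,-0.0002,0.0067]
    - [0,-0.0008,0.0066]
    - [0,-0.0014,0.0065]
    - [0,0,0]
  hand: [0.075,0.075,0.075,0.075,0.075,0.075,0.075]

```text
t: 12.35
eef_pos: [0.6343, -0.0175, 0.1217]
orientation: [0.435, 0.734, 0.522, 0.016]
force: [0.0, 0.2, 0.4]
gripper_width: 0.0752
```

Run:
```python
from h import *
rep()
b=pose(-40,35,.006,.03);c=pose(-40,35,.006,0)
rows([(*b,2),(*c,2)])
```

```text
t 12.35 psi -40.9 beta 34.9 G(mach,mm) [-34.4  36.4  34.8] F [0.  0.2 0.4] T [0.58 0.61 0.01] w 75.2 q [-1.09  0.57  0.66  2.17  1.04  0.66 -1.77]
dr [[0.006, -0.001, -0.006], [0.006, -0.001, -0.006], [0.0, -0.0, -0.0], [-0.0, 0.0, -0.0]]
offset [[0.0015, 0.0015, 0.0137], [0.0015, 0.0016, 0.0137], [0.0, 0.0, 0.015], [-0.0, -0.0, 0.015]]
max 0.015 0.008544003745317531 4
```

carry_out:
  dr:
    - [0.006,0,-0.006]
    - [0.006,0,-0.006]
    - [0,0,0]
    - [0,0,0]
    - [0,0,0]
  offset:
    - [0.0015,0.0015,0.014]
    - [0.0015,0.0016,0.014]
    - [0,0,0.015]
    - [0,0,0.015]
    - [0,0,0]
  hand: [0.075,0.075,0.075,0.075,0.075]

```text
t: 12.98
eef_pos: [0.6697, -0.056, 0.0848]
orientation: [0.43, 0.733, 0.527, 0.007]
force: [0.4, 0.0, -0.2]
gripper_width: 0.0751
```

Run:
```python
from h import *
rep()
c=pose(-40,35,.006,0)
rows([(*c,1)])
```

```text
t 12.97 psi -39.6 beta 35.0 G(mach,mm) [ 5.4  1.6 -1.5] F [ 0.4  0.  -0.2] T [ 0.62  0.58 -0.02] w 75.1 q [-0.98  0.68  0.67  2.13  1.09  0.54 -1.78]
dr [[-0.005, 0.0, 0.003]]
offset [[0.001, -0.0029, -0.0062]]
max 0.0062 0.0058309518948453 1
```

carry_out:
  dr:
    - [-0.005,0,0.003]
    - [0,0,0]
  offset:
    - [0.001,-0.0029,-0.0062]
    - [0,0,0]
  hand: [0.075,0.075]

```text
t: 13.22
eef_pos: [0.6645, -0.0506, 0.0865]
orientation: [0.431, 0.733, 0.526, 0.009]
force: [0.8, -0.7, -0.3]
gripper_width: 0.075
```

Run:
```python
from h import *
rep()
c=pose(-40,35,.006,0)
rows([(*c,1)])
```

```text
t 13.22 psi -40.0 beta 35.0 G(mach,mm) [-0.5  6.5 -0. ] F [ 0.9 -0.6 -0.3] T [0.55 0.57 0.02] w 75.0 q [-1.    0.67  0.67  2.14  1.1   0.55 -1.79]
dr [[-0.0, 0.0, 0.0]]
offset [[-0.0002, 0.0004, 0.0005]]
max 0.0005 0.0 1
```

Close, then pull out 8 mm or so.

carry_out:
  dr:
    - [0,0,0]
    - [0,0,0]
    - [0,0,0]
    - [0,0,0]
    - [0,0,0]
    - [0,0,0]
    - [0,0,0]
  offset:
    - [0,0,0]
    - [0,0,0]
    - [0,0,0]
    - [0,0,0]
    - [0.0033,0,-0.002]
    - [0.0033,0,-0.002]
    - [0.0033,0,-0.002]
  hand: [0.06,0.036,0.036,0.036,0.036,0.036,0.036]

```text
t: 14.1
eef_pos: [0.6651, -0.0419, 0.0875]
orientation: [0.433, 0.734, 0.524, 0.008]
force: [5.2, -9.6, -5.3]
gripper_width: 0.0443
```

Run:
```python
from h import *
rep()
turn([-35,-30,-25,-20],.0145)
```

```text
t 14.1 psi -40.0 beta 35.3 G(mach,mm) [-0.7 15.5  0.9] F [ 6.1 -9.1 -5.3] T [-0.05  0.35 -0.26] w 44.3 q [-1.01  0.67  0.66  2.13  1.07  0.57 -1.78]
dr [[0.071, -0.003, -0.052], [0.071, -0.0, -0.051], [0.071, -0.0, -0.051], [0.071, 0.0, -0.051]]
offset [[0.0008, -0.0042, 0.0004], [0.0011, -0.0041, -0.001], [0.0011, -0.0041, -0.001], [0.0011, -0.0041, -0.001]]
```

carry_out:
  dr:
    - [0.071,0,-0.052]
    - [0.071,0,-0.051]
    - [0.071,0,-0.051]
  offset:
    - [0.0012,-0.0042,-0.0003]
    - [0.0012,-0.0041,-0.001]
    - [0.0012,-0.0041,-0.001]
  hand: [0.036,0.036,0.036]

```text
t: 14.48
eef_pos: [0.6546, -0.041, 0.0813]
orientation: [0.352, 0.733, 0.576, -0.086]
force: [13.3, -12.2, -11.9]
gripper_width: 0.0442
```

Run:
```python
from h import *
rep()
turn([-20,-16,-12],.0145)
```

```text
t 14.47 psi -24.6 beta 35.8 G(mach,mm) [-0.4 15.7  1.2] F [ 14.4 -10.9 -11.9] T [ 0.66 -1.04  1.22] w 44.2 q [-0.8   0.6   0.46  1.99  0.76  0.74 -1.25]
dr [[0.065, 0.005, -0.046], [0.057, -0.0, -0.041], [0.057, -0.0, -0.041]]
offset [[0.0012, -0.0039, 0.0007], [0.0012, -0.0033, -0.001], [0.0012, -0.0033, -0.001]]
```

carry_out:
  dr:
    - [0.065,0,-0.046]
    - [0.057,0,-0.041]
    - [0.04,0,-0.028]
  offset:
    - [0.0012,-0.0037,-0.0002]
    - [0.0008,-0.0033,-0.0005]
    - [0,-0.0023,0]
  hand: [0.036,0.036,0.036]

```text
t: 14.85
eef_pos: [0.6457, -0.0427, 0.0781]
orientation: [0.283, 0.725, 0.608, -0.157]
force: [1.0, -0.5, -0.6]
gripper_width: 0.0439
```

Run:
```python
from h import *
rep()
```

```text
t 14.85 psi -12.7 beta 35.9 G(mach,mm) [ 0.4 13.3  1.1] F [ 1.  -0.4 -0.6] T [ 0.84 -0.11  0.42] w 43.9 q [-0.66  0.61  0.35  1.87  0.59  0.9  -0.95]
```

carry_out:
  dr:
    - [0.024,0,-0.018]
    - [0.024,0,-0.018]
  offset:
    - [-0.0004,-0.0014,0.0003]
    - [-0.0004,-0.0014,0.0003]
  hand: [0.036,0.036]

```text
t: 15.1
eef_pos: [0.643, -0.0428, 0.0774]
orientation: [0.262, 0.721, 0.617, -0.177]
force: [-1.2, 2.3, 5.1]
gripper_width: 0.0441
```

Run:
```python
from h import *
rep()
```

```text
t 15.1 psi -9.1 beta 35.9 G(mach,mm) [ 0.5 12.8  0.9] F [-1.4  2.2  5.1] T [ 0.53  0.3  -0.2 ] w 44.1 q [-0.63  0.62  0.33  1.83  0.54  0.95 -0.87]
```

carry_out:
  dr:
    - [0.024,0,-0.018]
  offset:
    - [-0.0006,-0.0014,0.0004]
  hand: [0.036]

```text
t: 15.22
eef_pos: [0.6416, -0.0429, 0.0772]
orientation: [0.251, 0.718, 0.622, -0.187]
force: [-1.7, 2.4, 3.1]
gripper_width: 0.0441
```

Run:
```python
from h import *
rep()
```

```text
t 15.22 psi -7.4 beta 35.8 G(mach,mm) [ 0.5 12.6  1. ] F [-1.9  2.2  3.1] T [ 0.65  0.26 -0.11] w 44.1 q [-0.61  0.62  0.32  1.81  0.53  0.97 -0.83]
```

carry_out:
  dr:
    - [0.024,0,-0.018]
  offset:
    - [-0.0006,-0.0014,0.0004]
  hand: [0.036]

```text
t: 15.35
eef_pos: [0.6401, -0.0437, 0.0772]
orientation: [0.24, 0.715, 0.626, -0.197]
force: [1.6, -8.1, -0.9]
gripper_width: 0.0448
```

Run:
```python
from h import *
rep()
```

```text
t 15.35 psi -5.6 beta 35.8 G(mach,mm) [ 0.5 11.6  1.2] F [ 2.4 -7.9 -0.9] T [-0.27 -0.28  0.32] w 44.8 q [-0.59  0.63  0.31  1.8   0.51  1.   -0.79]
```

carry_out:
  dr:
    - [0.024,0,-0.018]
  offset:
    - [-0.0006,-0.0014,0.0004]
  hand: [0.036]

```text
t: 15.48
eef_pos: [0.6385, -0.0455, 0.0772]
orientation: [0.229, 0.712, 0.63, -0.208]
force: [2.8, -6.4, -2.5]
gripper_width: 0.0442
```

Run:
```python
from h import *
rep()
```

```text
t 15.47 psi -3.8 beta 35.9 G(mach,mm) [0.6 9.8 1.2] F [ 3.4 -6.1 -2.5] T [ 0.12 -0.36  0.51] w 44.2 q [-0.58  0.64  0.3   1.78  0.49  1.03 -0.76]
```

carry_out:
  dr:
    - [0,0,0]
    - [0,0,0]
    - [0,0,0]
  offset:
    - [-0.001,0,0.0006]
    - [-0.001,0,0.0006]
    - [-0.001,0,0.0006]
  hand: [0.036,0.036,0.036]

```text
t: 15.85
eef_pos: [0.6383, -0.0474, 0.077]
orientation: [0.228, 0.712, 0.631, -0.207]
force: [-4.0, 6.3, 4.1]
gripper_width: 0.044
```

Run:
```python
from h import *
rep()
look("b2",side=(130,230,220,320),top=(138,178,230,270))
```

```text
t 15.85 psi -3.7 beta 35.8 G(mach,mm) [0.7 7.8 1.1] F [-4.6  5.9  4.1] T [ 1.12  0.54 -0.3 ] w 44.0 q [-0.57  0.64  0.3   1.78  0.49  1.02 -0.75]
```

View pics/b2.png

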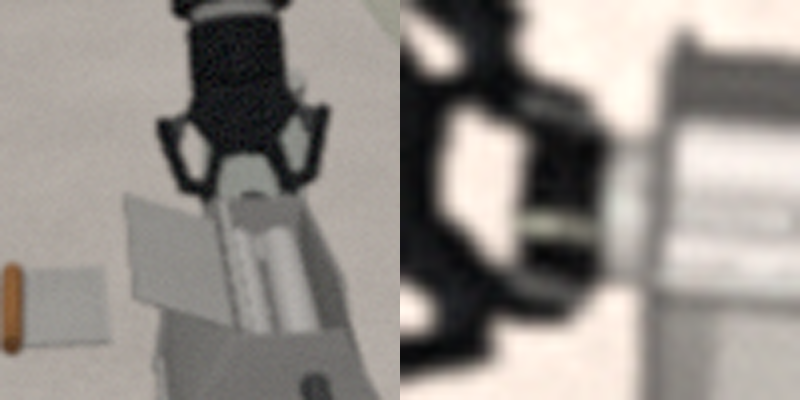

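The pointer stripe is at row ≈160 of the top view, about 27° toward −x. That is one more setting short, and it fits the previous −62° plus the 35° just turned. I'll continue with the same grip.

carry_out:
  dr:
    - [0,0,0]
    - [0,0,0]
    - [0,0,0]
  offset:
    - [0.0033,0,-0.002]
    - [0.0033,0,-0.002]
    - [0.0033,0,-0.002]
  hand: [0.036,0.036,0.036]

```text
t: 16.32
eef_pos: [0.6388, -0.0402, 0.0772]
orientation: [0.229, 0.712, 0.629, -0.21]
force: [0.4, -10.4, 0.4]
gripper_width: 0.0444
```

Run:
```python
from h import *
rep()
turn([1,6,11,16],.0155)
p,d=vision.snapshot('top'); print(p.mean(2)[152:168,240:250].astype(int))
```

```text
t 16.32 psi -3.6 beta 36.1 G(mach,mm) [ 0.6 15.2  1.1] F [  1.4 -10.3   0.4] T [-0.84 -0.33  0.39] w 44.4 q [-0.58  0.64  0.3   1.77  0.49  1.04 -0.76]
dr [[0.062, 0.01, -0.052], [0.071, 0.0, -0.051], [0.071, 0.0, -0.051], [0.071, -0.0, -0.051]]
offset [[0.0026, -0.0043, -0.0003], [0.0011, -0.0041, -0.001], [0.0011, -0.0041, -0.001], [0.0011, -0.0041, -0.001]]
[[ 56  19  17  20  17  14  10  22  66 118]
 [ 56  19  16  17  15  10   8  19  57 113]
 [ 50  17  12  12  11  10   5  17  54 110]
 [ 41  14  13  14  10  12  10  15  56 112]
 [ 35  15  13  14  13  16  12  23  64 116]
 [ 27  10  11  13  15  11  12  26  65 117]
 [ 39  37  35  33  28  26  21  30  69 117]
 [ 84  93  89  81  74  64  49  56  87 126]
 [110 124 116 105  99  89  69  73 103 129]
 [ 71  80  76  72  72  66  50  58  93 123]
 [ 25  21  23  23  25  25  19  44  89 127]
 [ 20   7   7  10  10   8  13  46 101 136]
 [ 29  19  15  13  10   9  14  54 108 140]
 [ 49  42  35  30  24  19  30  69 119 144]
 [ 54  55  54  48  43  42  63 102 137 151]
 [ 39  45  49  52  52  66  96 131 152 156]]
```

carry_out:
  dr:
    - [0.065,0,-0.052]
    - [0.071,0,-0.051]
    - [0.071,0,-0.051]
  offset:
    - [0.0018,-0.0042,-0.0008]
    - [0.0012,-0.0041,-0.001]
    - [0.0012,-0.0041,-0.001]
  hand: [0.036,0.036,0.036]

```text
t: 16.75
eef_pos: [0.6271, -0.0382, 0.0783]
orientation: [0.137, 0.681, 0.656, -0.295]
force: [4.0, -10.1, -6.0]
gripper_width: 0.0442
```

Run:
```python
from h import *
rep()
turn([16,20,23],.0145)
```

```text
t 16.75 psi 11.5 beta 36.3 G(mach,mm) [ 1.  16.3  1.1] F [ 5.  -9.7 -6. ] T [-0.11 -1.13  1.18] w 44.2 q [-0.49  0.73  0.23  1.61  0.38  1.27 -0.51]
dr [[0.061, 0.014, -0.05], [0.057, 0.0, -0.041], [0.043, -0.0, -0.03]]
offset [[0.0013, -0.0043, 0.0011], [0.0012, -0.0033, -0.001], [0.0012, -0.0025, -0.0009]]
```

carry_out:
  dr:
    - [0.061,0.006,-0.047]
    - [0.057,0,-0.041]
    - [0.04,0,-0.028]
  offset:
    - [0.0012,-0.0038,0]
    - [0.0008,-0.0033,-0.0005]
    - [0,-0.0023,0.0002]
  hand: [0.036,0.036,0.036]

```text
t: 17.12
eef_pos: [0.6181, -0.0403, 0.0807]
orientation: [0.062, 0.651, 0.668, -0.355]
force: [-0.7, 1.1, 3.5]
gripper_width: 0.0444
```

Run:
```python
from h import *
rep()
```

```text
t 17.12 psi 23.2 beta 36.2 G(mach,mm) [ 1.5 13.1  0.8] F [-0.8  1.   3.5] T [ 0.54 -0.18  0.  ] w 44.4 q [-0.43  0.81  0.2   1.48  0.32  1.45 -0.35]
```

carry_out:
  dr:
    - [0.024,0,-0.018]
  offset:
    - [-0.0004,-0.0014,0.0003]
  hand: [0.036]

```text
t: 17.25
eef_pos: [0.6168, -0.0406, 0.0813]
orientation: [0.051, 0.645, 0.67, -0.364]
force: [-0.7, 3.3, 4.0]
gripper_width: 0.0443
```

Run:
```python
from h import *
rep()
```

```text
t 17.25 psi 25.0 beta 36.1 G(mach,mm) [ 1.6 12.8  0.7] F [-1.1  3.3  4. ] T [ 0.73  0.08 -0.33] w 44.3 q [-0.42  0.82  0.2   1.46  0.31  1.48 -0.33]
```

carry_out:
  dr:
    - [0.024,0,-0.018]
  offset:
    - [-0.0004,-0.0014,0.0003]
  hand: [0.036]

```text
t: 17.38
eef_pos: [0.6155, -0.0406, 0.0819]
orientation: [0.039, 0.639, 0.671, -0.373]
force: [-0.4, 1.4, 3.6]
gripper_width: 0.0447
```

Run:
```python
from h import *
rep()
```

```text
t 17.38 psi 26.8 beta 36.1 G(mach,mm) [ 1.6 12.6  0.7] F [-0.5  1.3  3.6] T [ 0.6  -0.21  0.02] w 44.7 q [-0.41  0.83  0.2   1.44  0.31  1.51 -0.3 ]
```

carry_out:
  dr:
    - [0.024,0,-0.018]
  offset:
    - [-0.0005,-0.0014,0.0004]
  hand: [0.036]

```text
t: 17.5
eef_pos: [0.6143, -0.0414, 0.0827]
orientation: [0.028, 0.633, 0.673, -0.382]
force: [-0.3, -7.0, -0.7]
gripper_width: 0.0438
```

Run:
```python
from h import *
rep()
```

```text
t 17.5 psi 28.6 beta 36.1 G(mach,mm) [ 1.7 11.7  0.8] F [ 0.4 -7.  -0.7] T [-0.05 -0.54  0.86] w 43.8 q [-0.41  0.84  0.19  1.42  0.31  1.54 -0.28]
```

carry_out:
  dr:
    - [0.024,0,-0.018]
  offset:
    - [-0.0005,-0.0014,0.0004]
  hand: [0.036]

```text
t: 17.62
eef_pos: [0.6129, -0.0429, 0.0834]
orientation: [0.017, 0.627, 0.674, -0.391]
force: [0.9, -6.6, -0.6]
gripper_width: 0.0446
```

Run:
```python
from h import *
rep()
```

```text
t 17.62 psi 30.4 beta 36.2 G(mach,mm) [ 1.7 10.   0.8] F [ 1.6 -6.4 -0.6] T [ 0.07 -0.66  0.83] w 44.6 q [-0.4   0.86  0.19  1.41  0.3   1.56 -0.26]
```

Dropping in again after about 32–34°. I'll seat it.

carry_out:
  dr:
    - [0,0,0]
    - [0,0,0]
    - [0,0,0]
    - [0,0,0]
  offset:
    - [-0.001,0,0.0006]
    - [-0.001,0,0.0006]
    - [-0.001,0,0.0006]
    - [-0.001,0,0.0006]
  hand: [0.036,0.036,0.036,0.036]

```text
t: 18.12
eef_pos: [0.6126, -0.0451, 0.0834]
orientation: [0.015, 0.626, 0.675, -0.39]
force: [1.2, 4.9, 2.8]
gripper_width: 0.0437
```

Run:
```python
from h import *
rep()
look("b3",side=(130,230,220,320),top=(138,178,230,270))
p,d=vision.snapshot('top'); print(p.mean(2)[148:168,240:251].astype(int))
```

```text
t 18.12 psi 30.6 beta 36.1 G(mach,mm) [1.7 7.8 0.8] F [0.8 5.  2.8] T [ 1.1  -0.13 -0.44] w 43.7 q [-0.39  0.86  0.19  1.41  0.3   1.56 -0.25]
[[ 23  18  29  42  55  87 126 155 166 169 172]
 [ 23  19  17  22  25  47  89 130 157 169 170]
 [ 26  14  12  12  16  26  53  91 124 139 148]
 [ 47  24  14  13  14  14  21  40  63  78  91]
 [ 92  51  20  12  11  10   8  11  14  23  46]
 [130  91  46  24  19  17  13   8  10  15  42]
 [149 126  80  52  47  39  36  42  33  35  60]
 [144 139  99  78  73  66  73  81  78  71  87]
 [111 110  82  66  69  74  83  96  96  88 105]
 [ 59  61  46  35  40  44  51  61  60  69 103]
 [ 24  26  23  18  15  19  19  20  21  48 101]
 [ 21  31  37  28  16  14  16  14  17  46 100]
 [ 27  48  59  50  29  19  14  13  17  44  95]
 [ 30  61  77  74  50  30  16   8  13  43  92]
 [ 21  49  71  82  73  52  28  14  16  40  88]
 [ 17  28  48  72  82  73  51  25  15  41  83]
 [ 17  17  28  52  74  83  72  47  27  38  76]
 [ 23  19  17  29  50  71  78  67  46  50  78]
 [ 50  25  16  16  28  48  70  79  75  85 111]
 [ 90  50  23  16  18  34  59  88 107 129 149]]
```

View pics/b3.png

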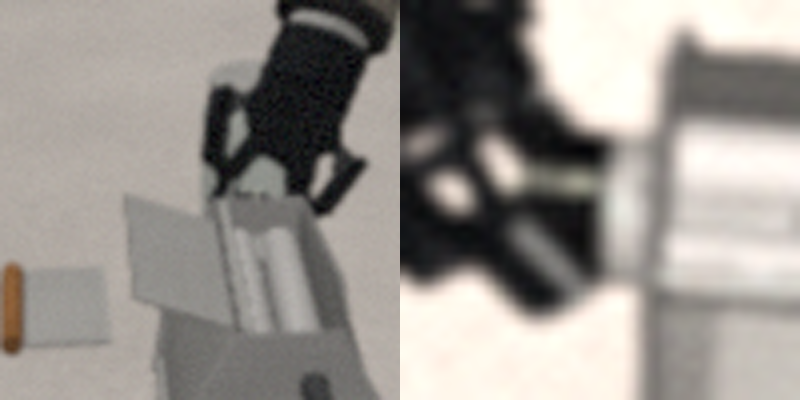

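The pointer stripe is at row ≈155.6 of the top view, about +6° from straight up, and the dial is at its home depth. I'll release and back away.

carry_out:
  dr:
    - [0,0,0]
    - [0,0,0]
    - [0,0,0]
    - [0,0,0]
    - [0,0,0]
    - [0,0,0]
    - [0,0,0]
  offset:
    - [0,0,0]
    - [0,0,0]
    - [0,0,0]
    - [0,0,-0.02]
    - [0,0,-0.04]
    - [0,0,-0.04]
    - [0,0,0]
  hand: [0.055,0.075,0.075,0.075,0.075,0.075,0.075]

```text
t: 19.15
eef_pos: [0.6599, 0.0098, 0.154]
orientation: [0.014, 0.626, 0.674, -0.392]
force: [-0.4, -0.3, -1.0]
gripper_width: 0.0751
```

Run:
```python
from h import *
rep()
look("b4",side=(130,230,220,320),top=(138,178,230,270))
p,d=vision.snapshot('top'); cv2.imwrite('pics/topfin.png',p[:,:,::-1]);g=p.mean(2);print(g[148:168,238:256].astype(int))
s,_=vision.snapshot('side'); cv2.imwrite('pics/sidefin.png',s[:,:,::-1])
```

```text
t 19.15 psi 30.7 beta 36.1 G(mach,mm) [43.6 67.1 71.3] F [-0.4 -0.3 -1. ] T [ 0.57 -0.45  0.03] w 75.1 q [-0.43  0.88  0.19  1.19  0.28  1.76 -0.22]
[[170 168 167 170 170 169 168 166 167 165 169 169 170 173 174 172 162 135]
 [168 169 168 169 164 155 153 153 156 160 166 168 169 170 171 168 159 131]
 [166 166 167 164 143 122 114 114 119 128 139 144 146 155 160 159 149 121]
 [165 169 167 153 113  69  55  56  59  66  75  80  92 113 128 133 121 102]
 [166 165 164 143  94  41  15  16  16  14  17  20  46  81 106 109 103  89]
 [166 166 162 134  80  36  18  19  13  11   8  16  41  82 112 113 106  91]
 [165 167 162 135  93  65  54  45  37  37  36  39  63  99 123 124 112  95]
 [165 167 163 142 105  88  82  75  68  72  75  73  88 116 131 128 115  95]
 [165 166 161 127  87  68  67  69  72  82  89  87 102 131 141 130 110  90]
 [168 165 150 113  61  30  34  39  43  50  54  66 102 139 146 133 109  88]
 [169 166 149 105  49  18  15  17  17  16  22  48 100 141 151 140 116  93]
 [166 166 146 102  45  14  11  12  16  12  16  45  99 139 151 141 120  93]
 [166 164 148 102  48  15   9  13  15  15  16  46  96 135 145 137 115  90]
 [166 163 146 105  48  15  11  14  12  13  14  45  92 128 137 130 108  90]
 [166 164 145 102  46  12  10   9  13  11  15  42  88 121 130 121 101  92]
 [166 160 144 104  46  12   8  14  14  12  14  40  83 113 122 116  98  92]
 [163 161 147 108  53  17  10  17  18  16  16  38  75 104 112 108  97  94]
 [164 163 155 124  74  42  42  44  41  38  35  50  77  96 104 101  93 100]
 [165 164 162 144 115 101  99 101 100  94  88  95 112 119 123 110  93  90]
 [165 163 161 159 155 151 153 153 153 146 142 143 152 156 153 134  98  79]]
```

View pics/b4.png

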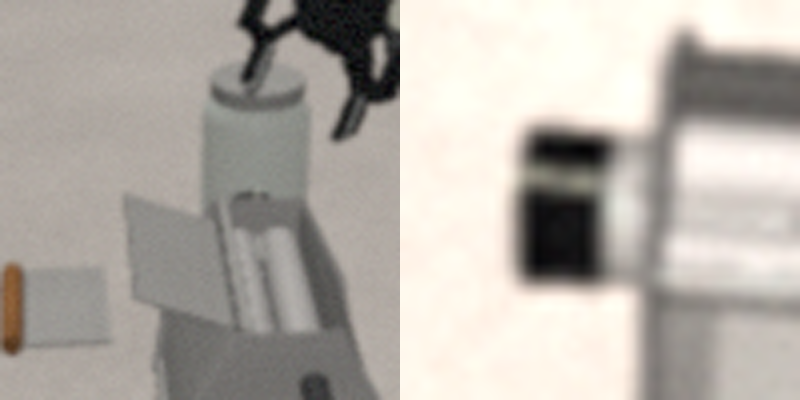

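View pics/topfin.png

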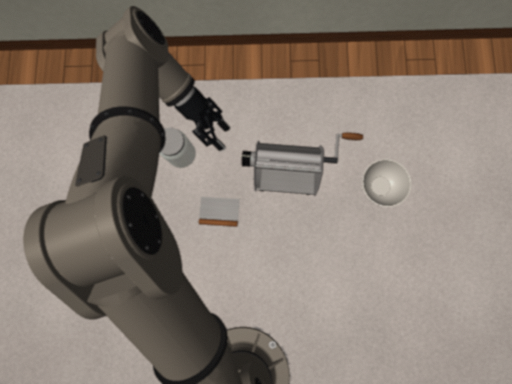

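View pics/sidefin.png

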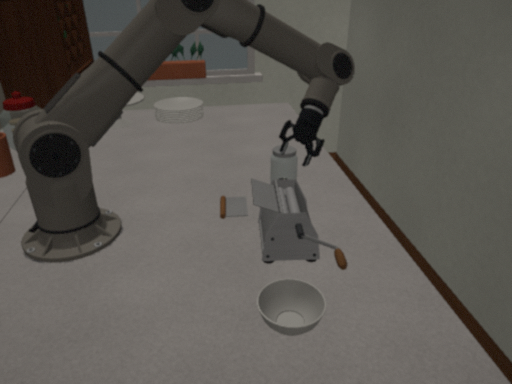

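Run:
```python
from h import *
K,R,t=cal('top'); _,d=vision.snapshot('top')
w=None
ys,xs=np.mgrid[0:384,0:512]
W=(np.stack([(xs-K[0,2])/K[0,0]*d,(ys-K[1,2])/K[1,1]*d,d],-1)-t)@R
W0=np.load("W.npy")
for n,(u0,u1,v0,v1) in dict(dial=(243,247,152,166),scr=(196,242,195,230),bowl=(360,412,158,208)).items():
    print(n,*[np.nanmean(a[v0:v1,u0:u1].reshape(-1,3)[a[v0:v1,u0:u1].reshape(-1,3)[:,2]<.3],0).round(4) for a in (W0,W)])
rep()
from bench import sign_off
print(sign_off())
```

```text
dial [ 0.6321 -0.0182  0.1402] [ 0.6322 -0.0181  0.1399]
scr [0.4908 0.075  0.0081] [0.4909 0.0749 0.0082]
bowl [ 0.5765 -0.4577  0.0212] [ 0.5766 -0.4576  0.0213]
t 19.4 psi 30.9 beta 36.2 G(mach,mm) [41.7 64.3 69.2] F [ 0.1  0.4 -0.6] T [ 0.63 -0.43  0.02] w 74.7 q [-0.43  0.88  0.19  1.2   0.28  1.76 -0.22]
the job is handed in; nothing more can be done
None
```

I pulled the dial out on its spring and turned it on three settings, about 40°, 35° and 33°. At each setting I felt for the hole and let the pin drop in. I let go and backed away after the first hole, to look at the pointer, and again at the end. The job was handed in at 19.4 s.

**Last checks**
- **Pointer:** about +6 to +8° from straight up, inside the 13° the slipped ring allows. The previous hole stood at −27°, so this is the right one.
- **Dial depth:** it matches the starting picture to within the depth noise, so the dial is fully home.
- **Other things:** the scraper and the bowl measure the same as at the start. The jar I only compared by eye in the last picture, and it looks unmoved.
- **Force:** about zero with the gripper clear of everything. The highest reading I saw was about 37 N at the wrist, during the first turn.

**What disagreed**
- **TCP offset:** in both cameras the fingertips stood about 35 mm behind the reported TCP. My first approach therefore stopped short of the dial, without touching it, and I corrected every later move for this.
- **Approach overshoot:** one approach to the dial ran 6 mm too far with the fingers open. It touched nothing, and I corrected it.

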